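# Close up the coin changer and reset it

## Robot

A 7-joint arm with a two-finger parallel gripper is mounted at the origin on the work surface. World frame = base frame: x ahead of the robot, y to its left, z up, the work surface at z = 0. Lengths are in m, angles in degrees, forces in N, time in s.
With the tool pointing down it reaches from about 0.4 to 0.75 m from the base axis. Payload 19.5 kg.
Tool frame: the origin (TCP) lies between the finger pads; the fingertips stand 19 mm ahead of it and the grasp point (between the pads) is the TCP; x points along the fingers, y is the direction in which the jaws open and shut, and the axes are right-handed (so a half turn about x gives the same grasp; the last joint's range is limited). The gripper opens to 85 mm and grips with 20 to 120 N. Pads are 22 mm wide; open, the fingers measure 114 mm over their backs; the gripper's body (76 mm by 85 mm) begins 54 mm behind the grasp point. The pads swing forward as they close: fully open they stand 13 mm farther back than shut.
Start: joints at [-69.196, 40.479, -1.581, 85.061, 1.261, 54.483, -4.326], TCP at [0.226, 0.529, 0.25] pointing down, gripper open.
Joint ranges: [-155.06, 155.06], [-18.47, 123.98], [-90, 86.84], [0, 140.48], [-83.41, 263.41], [0, 116], [-161.91, 161.91]. Speed limits (degrees/s): [108.29, 108.29, 147.25, 147.25, 172.46, 172.46, 172.46].

## Interface

Orientations are given as a 3x3 rotation matrix whose columns are the frame's x, y, z axes.
In Python, from station import env, eyes gives the robot as it stands.
- The arm moves only by the shell command python3 -m pendant 'ROWS' [FORCE]. ROWS is JSON, a list that holds one entry, the list of rows, each a list of 7 numbers: the closure, from -1 (fully open) to 1 (shut), then the shift along the world's x, y, z in mm, then the turn, a rotation vector about the world's x, y, z in rad. A call has exactly 5 rows; each row shifts and turns the pose as measured when the row begins; what a row does not reach is not made up. A row lasts 1/8 s, in which the tool goes at most 62.5 mm and 10.7 degrees, less where a joint would pass 70% of its speed; a pose out of reach is approached as far as the arm can. A call with a gripper value outside its range is refused whole. The fingers move at their own pace and stop on an object; FORCE is the grip in N (left out, the last holds). Time passes only in rows, so rows that do not move let the fingers close, or fill a call up. It gives the time, the measured TCP pose, the force and the opening at its end, in the units of the state.
- env.sense(): the state, without advancing time (a new reading comes with each control period).
- eyes.capture(name): name is "side" or "top"; returns a dict with "color" (480x640x3 uint8, red, green, blue), "camera_matrix" (3x3 intrinsics, pixels), "rvec" (rotation vector, rad) and "tvec" (3), from world to camera coordinates, as OpenCV has them. Camera axes: x right, y down, z forward; pixel columns grow to the right and rows downward; lengths in m; the calibration is good to about 2 mm. A picture is of the moment at which its call begins. There is no depth.
- env.finish_job(): hands the job in, once; it reports no verdict.
The state is a dict: "time_s": time; "joint_pos": joint angles; "qvel": joint speeds; "effort": joint torques, N m; "tcp_pos": TCP position; "ee_rot": TCP orientation; "wrist_force": force on the tool from outside, world axes, zero at the start; "wrist_torque": the same for the moment, N m; "gripper_width": opening from 0.0 (shut) to 1.0 (fully open).
Only numpy, scipy, OpenCV 4.12 (cv2) and the standard library are available. Lean on these libraries where they do the work, as an engineer would, in place of code of your own. Each camera call takes 0.05 s, during which the arm holds its last target.

## Task

The coin changer on the shop counter has been cleared of a jam and must go back into service. First push its sliding service cover fully shut, then use the slot key from the wooden stand to turn both of the cover's captive screws clockwise as far as they go, and put the key back upright in its stand. Finally press the changer's reset knob down and, while it is down, turn it clockwise as far as it goes, then let it spring up again; turn the screws with the key only, never with the fingers, and leave the other things on the counter and on the changer where they are.

Things in the scene. Friction and masses are not known exactly. Their poses are not given: they have to be found in the camera images.
- changer_top (a point): coin changer: a grey painted metal box, 240 mm (its x) by 260 mm (its y) and 85 mm high, heavy and fixed on the counter. This point is the centre of its top face; x points to its back, away from the robot's side, y to its left, z up. A strip 14 mm high stands along its rear edge. Its top carries the service cover (left), the reset knob (right) and a loose paper coin roll (right front corner)
- cover (a joint): the service cover, an aluminium plate 120 mm (along the changer's x) by 150 mm, 6 mm thick, sliding on the changer's top along the changer's x. Value in m: 0 = fully shut (stop), up to 0.06 = open, i.e. drawn to the front (changer -x). It stays where it is left; about 8 N of friction to push it. Starts 0.03 to 0.055 open
- cover_lip (a point): the upright lip along the cover's front edge, 110 mm wide (along y), 6 mm thick, reaching 22 mm above the changer's top. This point is the centre of the lip's front face, 16 mm above the changer's top; x is the shutting direction (push the lip this way), y along the lip. There is at least 40 mm of free changer top in front of the lip
- screw_left_top (a point): raised round steel screw head, 34 mm across and 10.5 mm high, standing on the service cover (45 mm left, changer +y, of the lip's middle); captive, it only turns and moves along with the cover. This point is the centre of its top face; x runs along its straight slot, z up. The slot is 8 mm wide, 28 mm long, 9 mm deep and closed at both ends
- screw_left (a joint): turn of the left screw in rad; grows clockwise seen from above; stop at 1.57 = locked, slot then along the changer's x. Starts at 0.25 to 0.6. Friction torque about 0.06 N m; it stays where it is left
- screw_right_top (a point): raised round steel screw head, 34 mm across and 10.5 mm high, standing on the service cover (45 mm right, changer -y, of the lip's middle); captive, it only turns and moves along with the cover. This point is the centre of its top face; x runs along its straight slot, z up. The slot is 8 mm wide, 28 mm long, 9 mm deep and closed at both ends
- screw_right (a joint): turn of the right screw in rad, same as the left one; stop at 1.57 = locked
- key_grip (a point): the slot key (0.12 kg), upright in its stand, blade down: flat light grey handle 40 mm (x) by 14 mm (y, take it across this), 55 mm high, on a round collar 42 mm across, 5 mm thick. This point is on its axis, 30 mm above the collar's top, 25 mm below the handle's top, 90 mm above the blade's end; z up along the key. The collar's underside, 35 mm below this point, rests on the stand
- key_tip (a point): the end of the key's blade, on its axis; x along the blade's width, z up along the key. Below the collar the steel shaft is 16 mm across and ends in a flat steel blade 22 mm wide (x), 4 mm thick (y), 14 mm long, with a thinner end (18 by 2.5 mm, the last 2.5 mm). In the stand it hangs hidden in the hole
- stand_top (a point): the key's stand, a light wooden block 70 by 70 mm and 60 mm high, fixed, with a round through hole 31 mm across with a 3 mm chamfer. This point is the centre of the hole's mouth on the block's top. With the key properly in it, the key's point is 35 mm above this one
- knob_grip (a point): the reset knob, black plastic: a bar grip 38 mm long (x), 12 mm thick (y) and 18 mm high on a round skirt 44 mm across and 5 mm thick, above a round grey base 58 mm across. This point is the middle of the bar, on the turning axis, 9 mm above the skirt's top; z up. It moves down with the knob
- knob_press (a joint): how far the reset knob is pressed down, m: 0 = up, 0.007 = fully down (stop). Spring: about 2.5 N at the start to 7.5 N fully down. Up, the knob is blocked by an inner stop after about 0.35 rad; it passes only when pressed at least 4.5 mm, and springs up again once past 0.9 rad
- knob (a joint): turn of the reset knob in rad, grows clockwise seen from above; starts at 0 to 0.12, end stop 1.2. Friction torque about 0.03 N m
- terminal: bystander: black card terminal lying on the counter, 160 by 78 by 35 mm, beside the changer on the side where the stand is not; origin under its centre
- coin_roll: bystander: white paper coin roll, 26 mm across, 50 mm high, standing on the changer's top at the right front corner; origin under its centre
- receipt_roll: bystander: white paper roll standing on end, 68 mm across, 78 mm high; origin under its centre
- bottle: bystander: brown bottle, 62 mm across, 190 mm high; origin under its centre
- can: bystander: aluminium can, 66 mm across, 115 mm high; origin under its centre
- carton: bystander: cardboard carton, 45 by 80 by 35 mm, lying between the robot and the changer; origin under its centre
- gum_box: bystander: flat white box, 50 by 75 by 22 mm, lying between the robot and the changer; origin under its centre
Mind the look-alikes: they are no part of the job. There is more than one size of the part that bears key_grip; the job needs the smallest.

How it is judged (in metres and radians):
On the way, in this order (a step that is already met when the one before it is completed fails the run):
1. the service cover is fully shut (value of joint cover below 0.004 m), for 0.2 s.
2. both screws are turned clockwise as far as they go, the cover still shut (value of joint cover below 0.004 m and value of joint each of screw_left, screw_right above 1.35 rad), for 0.2 s.
3. the key stands in its stand again (horizontal distance between key_grip and stand_top below 0.013 m and height (world z) of key_grip between 0.089 and 0.101 m and angle between key_grip's own z axis and vertical below 0.12 rad), for 0.2 s.
4. the reset knob is pressed down (value of joint knob_press above 0.004 m), for 0.1 s.
5. the reset knob is turned clockwise as far as it goes and has sprung up (value of joint knob above 1 rad and value of joint knob_press below 0.0025 m), for 0.2 s.
At the end, for the whole second after the job is handed in: The cover is shut to within 4 mm, both screws are turned clockwise past 1.35 rad (stop at 1.57), the key stands upright at rest in its stand (collar down to within 6 mm, within 13 mm of the hole's centre), and the reset knob is turned past 1.0 rad (stop at 1.2) and has sprung up to within 2.5 mm (all of step 2 and all of step 3 and all of step 5 and linear speed of key below 0.02 m/s); the robot touches nothing.
It fails at once if a screw is turned by the robot's fingers and not with the key (contact force between any of the fingers, the arm and screw_left above 1 N or contact force between any of the fingers, the arm and screw_right above 1 N).
It fails at once if a bystander is moved by more than 30 mm or knocked over (distance of any of terminal, coin_roll, receipt_roll, bottle, can, carton, gum_box from where it was at the start of the episode above 0.03 m or angle between any of terminal, coin_roll, receipt_roll, bottle, can, carton, gum_box's own z axis and vertical above 0.5 rad).
It also fails if it takes over 72 s, if anything falls off the work surface, if the arm or the gripper's body presses on something with over 40 N, if the wrist force passes 120 N, or if a joint passes its speed limit or range.

## Working session

There is one attempt and no reset: what is moved stays moved. The work goes in short steps, Python scripts to look and compute and a shell command to move; the robot and the scene stay as the last step left them, time stands still between calls to the robot, and variables do not carry over. Pictures are saved under pics/ and viewed, and the job is handed in when it is done.

```bash
ls; mkdir -p pics
python3 - <<'E'
from station import env, eyes
import cv2
s=env.sense()
for k,v in s.items(): print(k,v)
for n in("side","top"):
    c=eyes.capture(n); cv2.imwrite(f"pics/{n}0.png",c["color"][:,:,::-1]); print(n,c["camera_matrix"],c["rvec"],c["tvec"])
E
```

```text
pics
time_s 0.0
joint_pos [-69.19595102  40.51522897  -1.58171754  85.08352479   1.26296463
  54.48335205  -4.32655936]
qvel [-0.01147644  0.11078335  0.08489614  0.08700181 -0.01375604  0.10230172
 -0.01466219]
effort [-3.24769280e-04 -8.83201790e+01  1.23451319e+00 -2.36167663e+01
  1.68778107e-02  6.57332072e-03 -2.76964414e-05]
tcp_pos [0.22637302 0.5282986  0.2498181 ]
ee_rot [[-3.71253427e-04  3.93830352e-01  9.19183070e-01]
 [-1.06701823e-03  9.19182454e-01 -3.93830519e-01]
 [-9.99999362e-01 -1.12699602e-03  7.89745293e-05]]
wrist_force [ 0.21772706 -0.73777642  0.59081097]
wrist_torque [ 0.04473864  0.02592073 -0.07325546]
gripper_width 0.9970387297296317
side [[501.66976667   0.         311.85519633]
 [  0.         501.66976667 246.14704375]
 [  0.           0.           1.        ]] [ 2.31698011 -0.17917498  0.06671942] [-0.51378383  0.11661777  1.04413503]
top [[548.50573165   0.         325.79198767]
 [  0.         548.50573165 241.88598281]
 [  0.           0.           1.        ]] [ 2.15102754 -2.09666068  0.19578557] [-0.01740655  0.52836515  1.16904288]
```

View pics/side0.png

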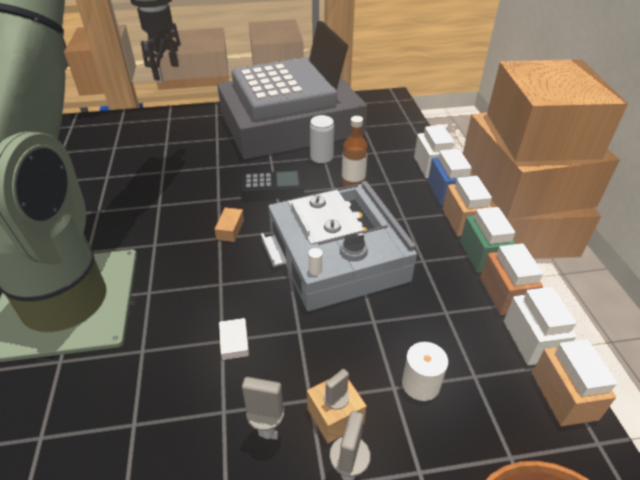

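View pics/top0.png

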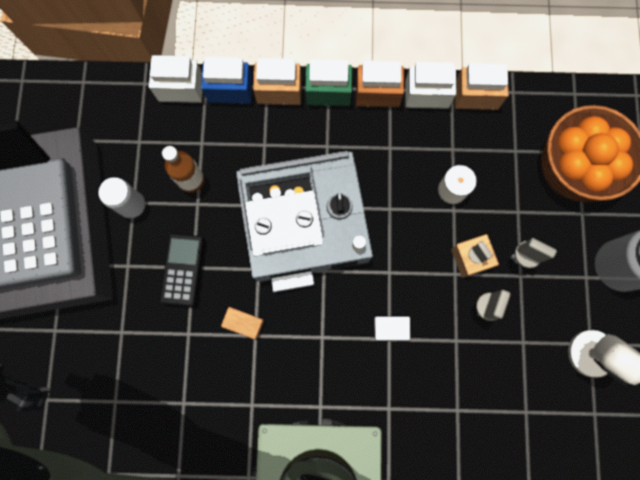

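The top view shows the changer at (303,215), the knob at (339,205), the cover's screws at (263,226) and (305,218), the stand with a key at (480,253), and other keys at (535,252) and (493,303). I'll enlarge these areas.

```bash
cat > h.py <<'E'
import numpy as np, cv2
from station import env, eyes
def cap(n):
    c=eyes.capture(n); c["R"]=cv2.Rodrigues(np.array(c["rvec"],float))[0]; c["t"]=np.array(c["tvec"],float).ravel(); c["K"]=np.array(c["camera_matrix"]); c["P"]=c["K"]@np.c_[c["R"],c["t"]]; return c
def crop(c,box,k,fn):
    x0,y0,x1,y1=box; im=c["color"][y0:y1,x0:x1,::-1]; im=cv2.resize(im,None,fx=k,fy=k,interpolation=cv2.INTER_CUBIC)
    for i in range(x0,x1):
        if i%10==0: cv2.line(im,((i-x0)*k,0),((i-x0)*k,6 if i%50 else 14),(0,0,255),1)
    for i in range(y0,y1):
        if i%10==0: cv2.line(im,(0,(i-y0)*k),(6 if i%50 else 14,(i-y0)*k),(0,0,255),1)
    cv2.imwrite(fn,im)
def plane(c,uv,z):
    d=c["R"].T@np.linalg.inv(c["K"])@np.array([uv[0],uv[1],1.]); o=-c["R"].T@c["t"]; return o+d*(z-o[2])/d[2]
def tri(a,ua,b,ub):
    X=cv2.triangulatePoints(a["P"],b["P"],np.array(ua,float).reshape(2,1),np.array(ub,float).reshape(2,1)); return (X[:3]/X[3]).ravel()
def proj(c,X):
    return cv2.projectPoints(np.array(X,float).reshape(-1,3),np.array(c["rvec"],float),c["t"],c["K"],None)[0].reshape(-1,2)
E
python3 - <<'E'
from h import *
s=cap("side");t=cap("top")
crop(t,(225,145,385,295),5,"pics/t_ch.png")
crop(s,(255,175,425,315),4,"pics/s_ch.png")
crop(t,(440,220,570,330),6,"pics/t_key.png")
crop(s,(235,360,385,480),5,"pics/s_key.png")
print(-s["R"].T@s["t"],-t["R"].T@t["t"])
E
```

```text
[ 0.41161549 -0.75317528  0.79441248] [ 0.30474253 -0.0080368   1.246275  ]
```

View pics/t_ch.png

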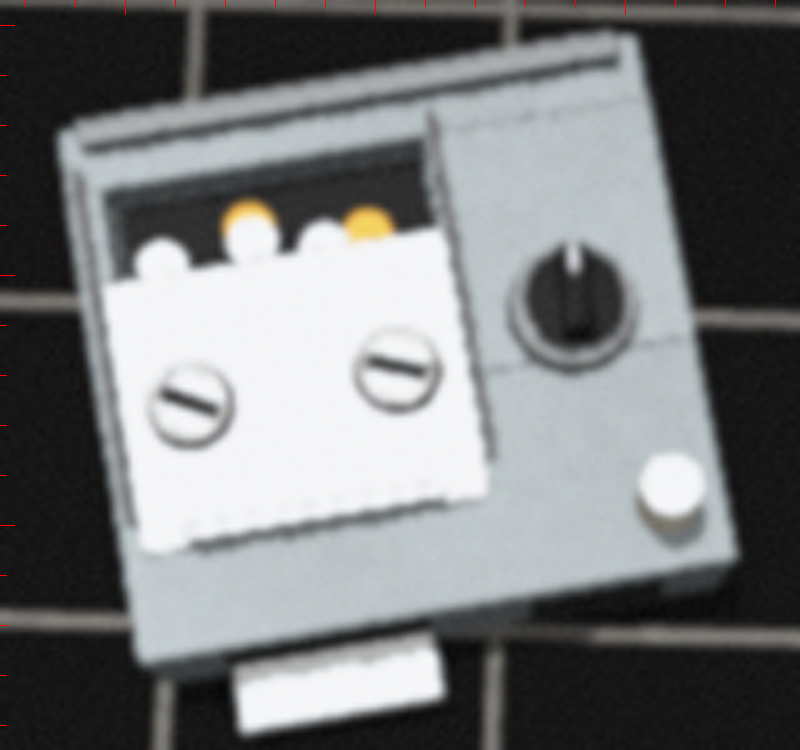

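View pics/s_ch.png

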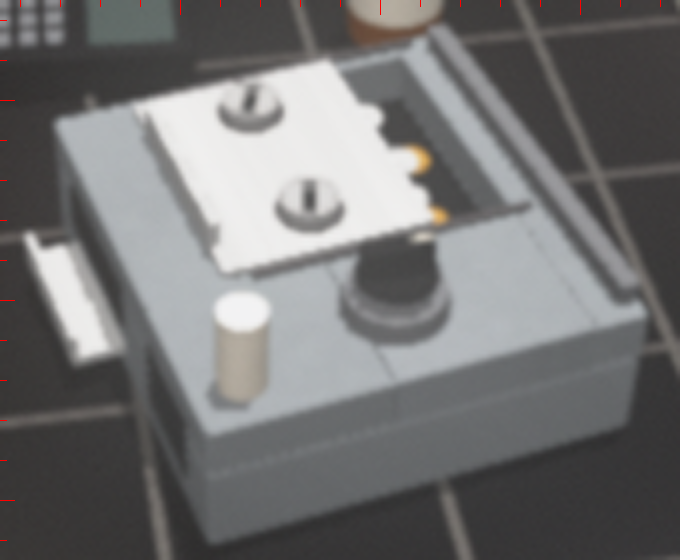

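View pics/t_key.png

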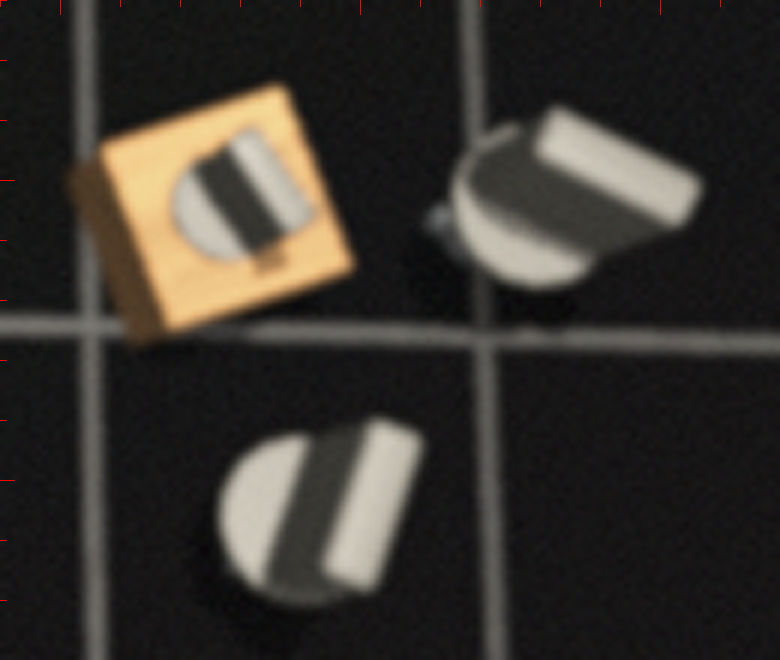

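View pics/s_key.png

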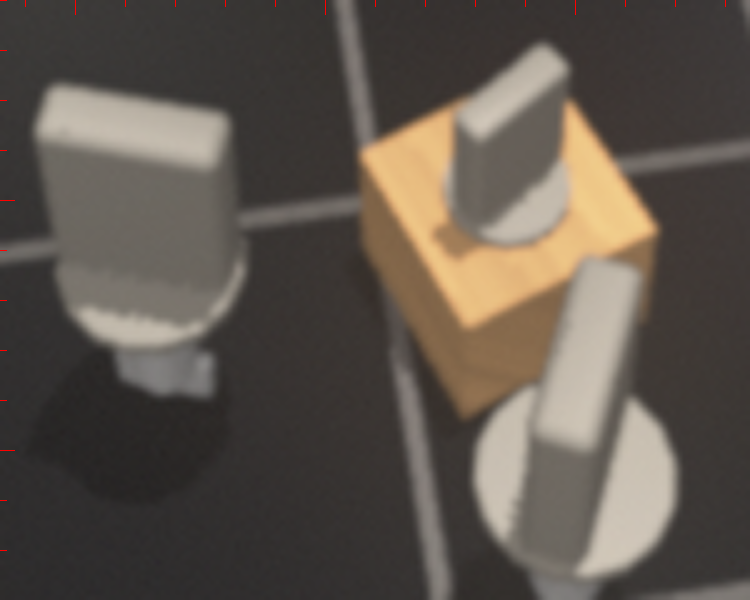

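Run:
```python
from h import *
np.set_printoptions(precision=4,suppress=True)
s=cap("side");t=cap("top")
T=lambda x,y:(x/5+225,y/5+145)
S=lambda x,y:(x/4+255,y/4+175)
TK=lambda x,y:(x/6+440,y/6+220)
SK=lambda x,y:(x/5+235,y/5+360)
for n,a,b in [("key top",TK(269,180),SK(512,90)),("kt c1",TK(250,125),SK(545,43)),("kt c3",TK(290,235),SK(480,138))]:
    print(n,tri(t,a,s,b))
for p,q in (((250,125),(315,210)),((222,150),(290,235))):
    a=plane(t,TK(*p),.12);b=plane(t,TK(*q),.12);print("keydir",a,b,np.linalg.norm(a-b),np.degrees(np.arctan2(*(b-a)[1::-1])))
for n,a,b in [("st",(355,268),(470,325))]: print(n,tri(t,TK(*a),s,SK(*b)))
st=[plane(t,TK(*p),.06) for p in ((283,83),(355,268),(165,330),(100,147))];print("stand",np.mean(st,0)); print([np.linalg.norm(st[i]-st[i-1]) for i in range(4)])
st=[plane(s,SK(*p),.06) for p in ((360,152),(470,325),(658,230))];print("stand side",(st[0]+st[2])/2)
for n,z,p in (("bigA",.13,(620,165)),("bigB",.13,(375,505)),):print(n,plane(t,TK(*p),z))
c=[plane(t,T(*p),.085) for p in ((57,130),(635,35),(738,555),(140,665))]
print("ch",np.array(c),np.mean(c,0));print([np.linalg.norm(c[i]-c[i-1]) for i in range(4)])
x1=(c[0]-c[3]);x2=c[1]-c[2];y1=c[0]-c[1];y2=c[3]-c[2]
print([np.degrees(np.arctan2(v[1],v[0])) for v in(x1,x2,y1,y2)])
for a,b in (((738,555),(210,437)),((140,665),(55,122)),((635,35),(645,315))): print("ch tri",tri(t,T(*a),s,S(*b)))
for n,a,b in [("scL",(192,398),(252,102)),("scR",(398,366),(311,197)),("lipL top",(190,545),(140,110)),("lipR",(445,500),(213,228)),("coinroll",(671,485),(243,311)),("knobtop",(575,278),(398,245))]:
    print(n,tri(t,T(*a),s,S(*b)), plane(t,T(*a),.1015))
for p,q in (((162,390),(217,411)),((368,360),(426,373))):
    a=plane(t,T(*p),.1);b=plane(t,T(*q),.1);print("slot",(a+b)/2,np.linalg.norm(a-b),np.degrees(np.arctan2(*(b-a)[1::-1])))
```

```text
key top [ 0.5082 -0.3369  0.1165]
kt c1 [ 0.523  -0.3279  0.1265]
kt c3 [ 0.4934 -0.3466  0.107 ]
keydir [ 0.526  -0.3298  0.12  ] [ 0.4965 -0.3516  0.12  ] 0.03659984729067378 -143.5659875796356
keydir [ 0.5169 -0.3198  0.12  ] [ 0.4875 -0.3426  0.12  ] 0.037147795452615526 -142.1532761644172
st [ 0.487  -0.3831  0.062 ]
stand [ 0.5072 -0.3373  0.06  ]
[np.float64(0.07246051706525898), np.float64(0.07228798066889099), np.float64(0.07384849384410873), np.float64(0.07054854256018087)]
stand side [ 0.5089 -0.3384  0.06  ]
bigA [ 0.5133 -0.4541  0.13  ]
bigB [ 0.3942 -0.3657  0.13  ]
ch [[ 0.6759  0.1973  0.085 ]
 [ 0.7265 -0.057   0.085 ]
 [ 0.4937 -0.1051  0.085 ]
 [ 0.4398  0.1488  0.085 ]] [0.584 0.046 0.085]
[np.float64(0.24104782446292242), np.float64(0.2592844149091692), np.float64(0.2377322139588385), np.float64(0.2595694902463221)]
[np.float64(11.594093546360797), np.float64(11.662384316815624), np.float64(101.2576210967905), np.float64(101.98990054152054)]
ch tri [ 0.4949 -0.1053  0.0829]
ch tri [0.4418 0.1493 0.0822]
ch tri [ 0.727  -0.0571  0.0833]
scL [0.5541 0.1306 0.0974] [0.5529 0.1301 0.1015]
scR [0.5708 0.0427 0.0988] [0.5692 0.0426 0.1015]
lipL top [0.49   0.128  0.1017] [0.4894 0.128  0.1015]
lipR [0.5134 0.0208 0.1035] [0.5115 0.0208 0.1015]
coinroll [ 0.5157 -0.0731  0.1329] [ 0.5204 -0.075   0.1015]
knobtop [ 0.6025 -0.0318  0.1269] [ 0.61   -0.0323  0.1015]
slot [0.5521 0.1313 0.1   ] 0.025423415443585364 -109.70964202234822
slot [0.5693 0.0431 0.1   ] 0.025546315081151613 -101.4498775637735
```

The other keys, at top (535,252) and (493,303), have bigger handles and collars and stand outside the block. The one at (480,253) in the wooden stand has the small collar, so it is the job key, at about (0.508,-0.337). The white thing at (292,282) is the changer's front tray.

First I move to in front of the cover lip with the gripper shut.

```bash
python3 -m pendant '[[[1,24,-46,0,0,0,0.06],[1,24,-46,0,0,0,0.06],[1,24,-46,0,0,0,0.06],[1,24,-46,0,0,0,0.06],[1,24,-46,0,0,0,0.06]]]' 40; python3 -m pendant '[[[1,24,-46,0,0,0,0.06],[1,24,-46,0,0,0,0.06],[1,24,-46,0,0,0,0.06],[1,24,-46,0,0,0,0.06],[1,24,-46,0,0,0,0.06]]]'
python3 - <<'E'
from h import *
t=cap("top");s=cap("side")
for n,p,z in (("bottle",(190,180),.1),("can",(117,192),.115),("terminal",(180,270),.035),("rr",(458,182),.078),("gum",(393,328),.022),("carton",(242,322),.035)): print(n,plane(t,p,z).round(3))
print(env.sense()["ee_rot"].round(3) if hasattr(env.sense()["ee_rot"],'round') else env.sense()["ee_rot"])
E
```

```text
time_s: 0.92
tcp_pos: [0.347, 0.2938, 0.2494]
ee_rot: [[-0.0, 0.09, 0.996], [0.0, 0.996, -0.09], [-1.0, 0.0, -0.0]]
wrist_force: [2.1, 0.9, 0.2]
gripper_width: 0.005
time_s: 1.55
tcp_pos: [0.4702, 0.0558, 0.2499]
ee_rot: [[0.001, -0.219, 0.976], [0.001, 0.976, 0.219], [-1.0, 0.001, 0.002]]
wrist_force: [0.2, 0.6, -0.0]
gripper_width: 0.0
bottle [0.648 0.294 0.1  ]
can [0.613 0.444 0.115]
terminal [0.459 0.319 0.035]
rr [ 0.666 -0.293  0.078]
gum [ 0.344 -0.157  0.022]
carton [0.348 0.175 0.035]
[[ 0.001 -0.211  0.977]
 [-0.001  0.977  0.211]
 [-1.    -0.001  0.001]]
```

```bash
python3 -m pendant '[[[1,-5,11,-40,0,0,0],[1,0,0,-40,0,0,0],[1,0,0,-38,0,0,0],[1,0,0,-18,0,0,0],[1,0,0,0,0,0,0]]]'
python3 - <<'E'
from h import *
t=cap("top");s=cap("side")
crop(t,(225,145,385,295),5,"pics/t1.png");crop(s,(235,125,405,265),4,"pics/s1.png");print(env.sense()["tcp_pos"])
E
```

```text
time_s: 2.28
tcp_pos: [0.4663, 0.0633, 0.11]
ee_rot: [[0.003, -0.209, 0.978], [0.0, 0.978, 0.209], [-1.0, -0.001, 0.003]]
wrist_force: [0.1, 0.2, 0.5]
gripper_width: 0.004
[0.46685341 0.06326468 0.11128381]
```

View pics/s1.png

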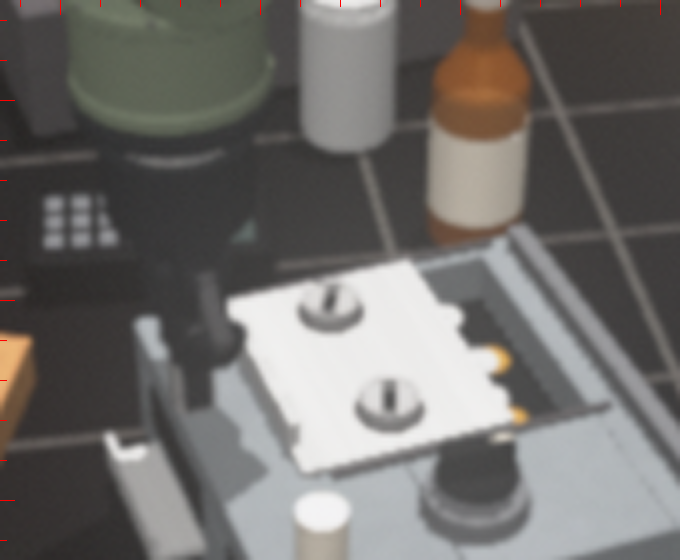

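The fingertips are just in front of the lip and clear of the changer top. Next I push along the shutting direction.

```bash
python3 -m pendant '[[[1,10,2,0,0,0,0],[1,10,2,0,0,0,0],[1,10,2,0,0,0,0],[1,10,2,0,0,0,0],[1,10,2,0,0,0,0]]]'
python3 - <<'E'
from h import *
t=cap("top");s=cap("side")
crop(t,(225,145,385,295),5,"pics/t2.png");crop(s,(235,125,405,265),4,"pics/s2.png");print(env.sense()["wrist_force"])
E
```

```text
time_s: 3.0
tcp_pos: [0.5177, 0.0734, 0.1133]
ee_rot: [[0.0, -0.208, 0.978], [-0.001, 0.978, 0.208], [-1.0, -0.001, 0.0]]
wrist_force: [-8.9, 0.3, -0.6]
gripper_width: 0.003
[-1.25227796  0.68945644 -0.13648582]
```

View pics/s2.png

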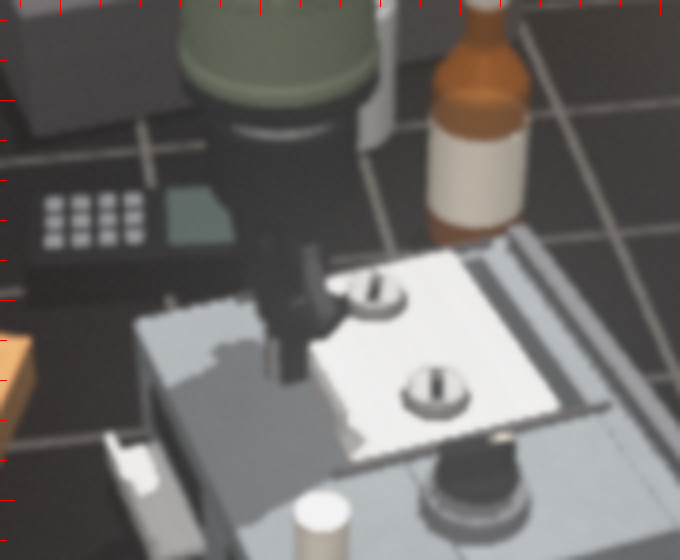

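```bash
python3 -m pendant '[[[1,6,1.5,-1,0,0,0],[1,6,1.5,0,0,0,0],[1,5,1,0,0,0,0],[1,4,1,0,0,0,0],[1,4,1,0,0,0,0]]]'
python3 - <<'E'
from h import *
t=cap("top");s=cap("side")
crop(t,(225,145,385,295),5,"pics/t3.png");crop(s,(235,125,405,265),4,"pics/s3.png");print(env.sense()["wrist_force"])
E
```

```text
time_s: 3.72
tcp_pos: [0.5408, 0.0781, 0.1128]
ee_rot: [[-0.008, -0.206, 0.978], [-0.004, 0.978, 0.206], [-1.0, -0.002, -0.009]]
wrist_force: [-7.6, -1.2, 0.3]
gripper_width: -0.001
[-4.88176956 -1.09978862 -0.35116986]
```

View pics/s3.png

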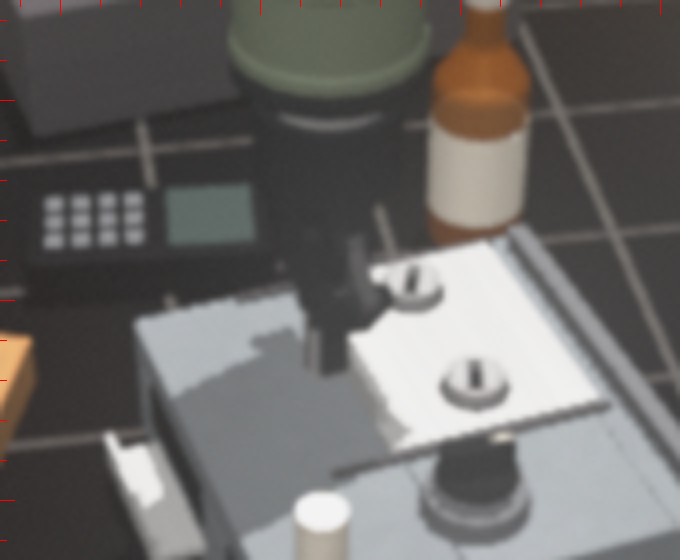

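```bash
python3 -m pendant '[[[1,3,0.6,0,0,0,0],[1,3,0.6,0,0,0,0],[1,3,0.6,0,0,0,0],[1,3,0.6,0,0,0,0],[1,3,0.6,0,0,0,0]]]'
```

```text
time_s: 4.45
tcp_pos: [0.547, 0.0793, 0.1129]
ee_rot: [[-0.031, -0.206, 0.978], [-0.009, 0.979, 0.206], [-0.999, -0.003, -0.033]]
wrist_force: [-26.2, -3.0, 15.2]
gripper_width: 0.002
```

The force has risen to 26 N, so the cover is at its stop. I back off, lift and look.

```bash
python3 -m pendant '[[[1,2,0.4,0,0,0,0],[1,-15,-3,0,0,-0.03,0],[1,-15,-3,0,0,0,0],[1,-5,-5,45,0,0,0],[1,0,-40,40,0,0,0]]]'
python3 -m pendant '[[[-1,0,-50,30,0,0,-0.18],[-1,0,-55,0,0,0,-0.18],[-1,5,-55,0,0,0,-0.18],[-1,5,-55,0,0,0,-0.18],[-1,5,-50,0,0,0,-0.18]]]'
python3 - <<'E'
from h import *
t=cap("top");s=cap("side")
crop(t,(225,145,385,295),5,"pics/t4.png");crop(s,(255,165,415,295),5,"pics/s4.png")
E
```

```text
time_s: 5.08
tcp_pos: [0.5117, 0.0299, 0.1997]
ee_rot: [[-0.006, -0.21, 0.978], [-0.009, 0.978, 0.21], [-1.0, -0.008, -0.008]]
wrist_force: [1.1, -1.5, -0.4]
gripper_width: -0.001
time_s: 5.7
tcp_pos: [0.5292, -0.2435, 0.2372]
ee_rot: [[0.001, 0.655, 0.756], [-0.006, 0.756, -0.655], [-1.0, -0.004, 0.005]]
wrist_force: [1.2, -0.2, 0.4]
gripper_width: 1.002
```

View pics/t4.png

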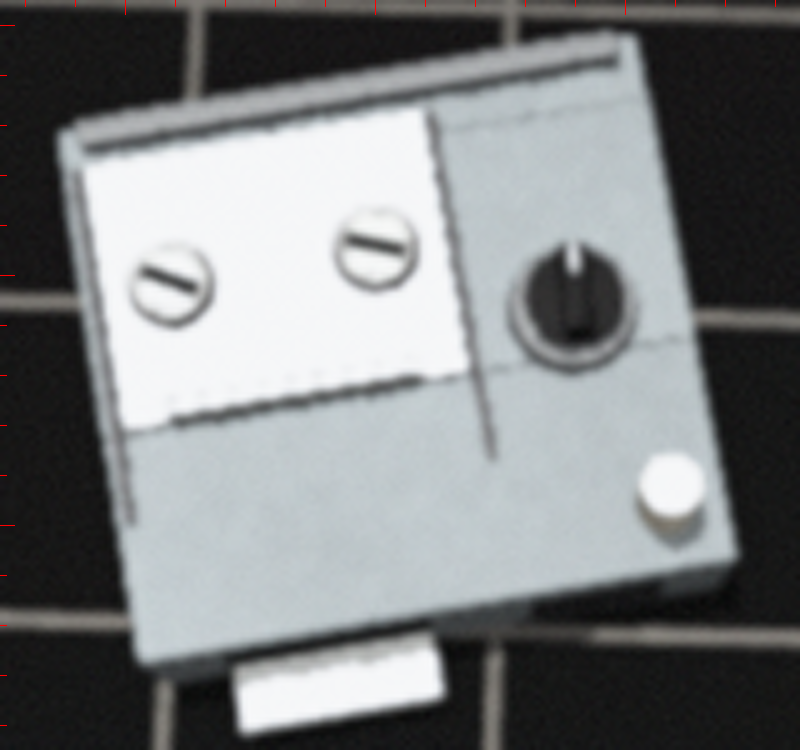

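View pics/s4.png

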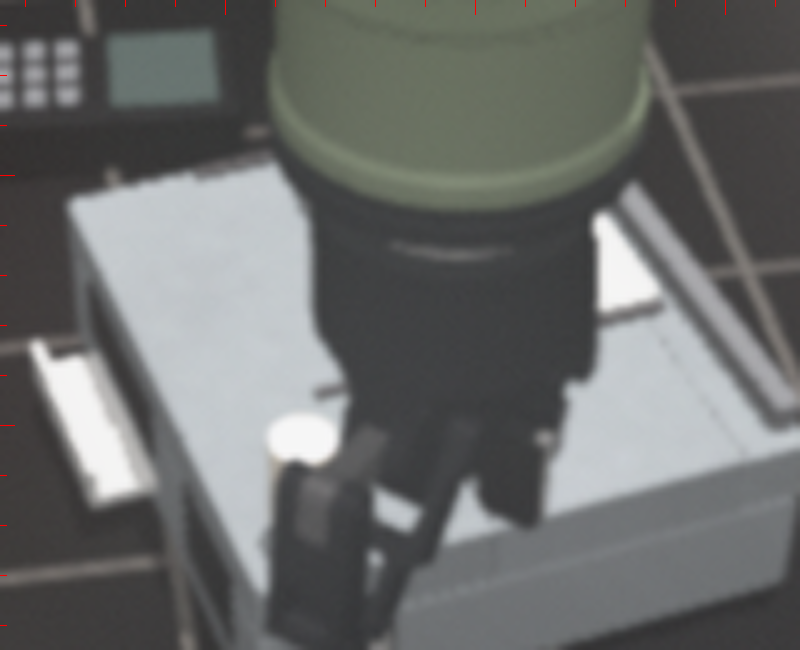

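The cover is fully shut: its rear edge meets the strip and the gap is gone. Before descending, I check the clearance to the big keys at the stand.

Run:
```python
from h import *
np.set_printoptions(precision=4,suppress=True)
s=cap("side");t=cap("top")
TK=lambda x,y:(x/6+440,y/6+220); SK=lambda x,y:(x/5+235,y/5+360)
T=lambda x,y:(x/5+225,y/5+145)
print("A",tri(t,TK(620,165),s,SK(588,350)),"B",tri(t,TK(375,505),s,SK(135,130)))
for p in ((540,150),(555,108),(700,190),(675,228)): print("A corner",plane(t,TK(*p),.145))
for p in ((380,418),(420,435),(325,570),(375,590)): print("B corner",plane(t,TK(*p),.145))
for p in ((455,195),(540,285)): print("A collar",plane(t,TK(*p),.06))
for p in ((172,284),(376,247)): print("screw",plane(t,T(*p),.1015))
for p,q in (((142,270),(197,291)),((347,240),(405,253))):
    a=plane(t,T(*p),.1015);b=plane(t,T(*q),.1015);print("slot",(a+b)/2,np.degrees(np.arctan2(*(b-a)[1::-1])))
C=np.array([.584,.046]);a=np.radians(11.6);x=np.array([np.cos(a),np.sin(a)]);y=np.array([-x[1],x[0]])
for p in ((172,284),(376,247)):
    q=plane(t,T(*p),.1015)[:2]-C;print(q@x,q@y)
```

```text
A [ 0.5083 -0.4431  0.1575] B [ 0.3931 -0.3573  0.1561]
A corner [ 0.5149 -0.4211  0.145 ]
A corner [ 0.5296 -0.4269  0.145 ]
A corner [ 0.5025 -0.4748  0.145 ]
A corner [ 0.4892 -0.4657  0.145 ]
B corner [ 0.4222 -0.3636  0.145 ]
B corner [ 0.4168 -0.3768  0.145 ]
B corner [ 0.3711 -0.3436  0.145 ]
B corner [ 0.3649 -0.36    0.145 ]
A collar [ 0.5136 -0.4212  0.06  ]
A collar [ 0.4812 -0.4509  0.06  ]
screw [0.6029 0.141  0.1015]
screw [0.6216 0.0538 0.1015]
slot [0.6044 0.1422 0.1015] -109.8554726891544
slot [0.6218 0.0538 0.1015] -101.54636518273982
0.03761321233816853 0.08928789786416624
0.03842227535351853 8.289489787668198e-05
```

```bash
python3 -m pendant '[[[-1,-4,-19,2,0,0,-0.18],[-1,-4,-19,2,0,0,-0.18],[-1,-4,-19,2,0,0,-0.18],[-1,-4,-19,2,0,0,-0.18],[-1,-4,-19,2,0,0,-0.18]]]'
python3 -m pendant '[[[-1,0,0,0,0,0,-0.18],[-1,0,0,0,0,0,-0.18],[-1,0,0,0,0,0,-0.18],[-1,0,0,0,0,0,-0.18],[-1,0,0,0,0,0,-0.16]]]'
```

```text
time_s: 6.52
tcp_pos: [0.5117, -0.332, 0.2489]
ee_rot: [[0.001, 0.999, -0.048], [-0.002, -0.048, -0.999], [-1.0, 0.002, 0.002]]
wrist_force: [0.2, 0.1, 0.3]
gripper_width: 1.0
time_s: 7.15
tcp_pos: [0.5143, -0.3271, 0.2507]
ee_rot: [[0.004, 0.584, -0.812], [-0.001, -0.812, -0.584], [-1.0, 0.003, -0.003]]
wrist_force: [0.3, -0.0, -0.3]
gripper_width: 1.001
```

```bash
python3 -m pendant '[[[-1,-6,-10,-20,0,0,0.02],[-1,0,0,-30,0,0,0],[-1,0,0,-30,0,0,0],[-1,0,0,-15,0,0,0],[-1,0,0,0,0,0,0]]]'
python3 - <<'E'
from h import *
t=cap("top");s=cap("side")
crop(t,(420,190,580,320),5,"pics/t5.png");crop(s,(235,330,395,460),5,"pics/s5.png");print(env.sense()["tcp_pos"])
E
```

```text
time_s: 7.78
tcp_pos: [0.5118, -0.3316, 0.1551]
ee_rot: [[0.009, 0.608, -0.794], [0.002, -0.794, -0.608], [-1.0, 0.004, -0.009]]
wrist_force: [-0.1, 0.4, 0.5]
gripper_width: 1.001
[ 0.51203048 -0.33217853  0.15618742]
```

View pics/s5.png

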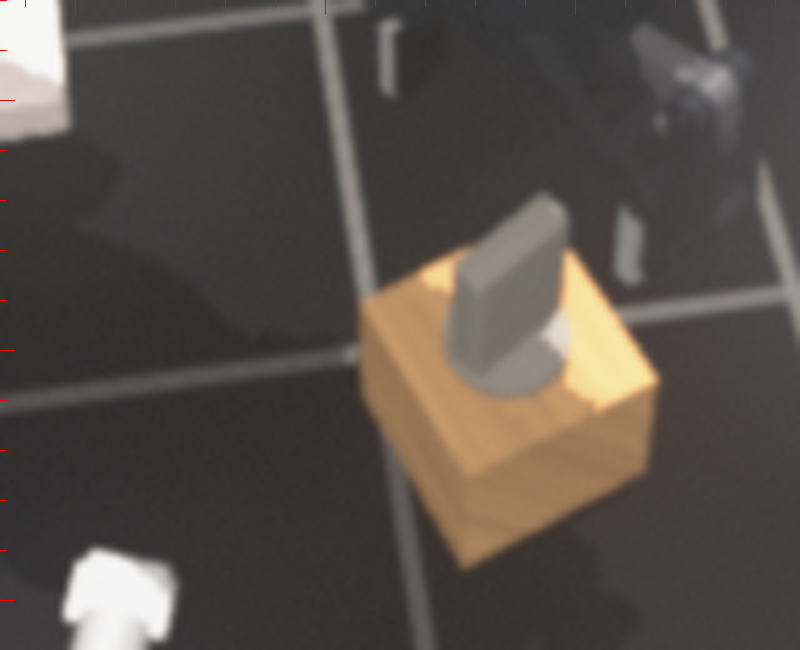

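The big keys are missing from this crop, so I view the whole picture.

Run:
```python
from h import *
for n in ("side","top"):
    cv2.imwrite(f"pics/{n}6.png",cap(n)["color"][:,:,::-1])
```

```text
(no output)
```

View pics/side6.png

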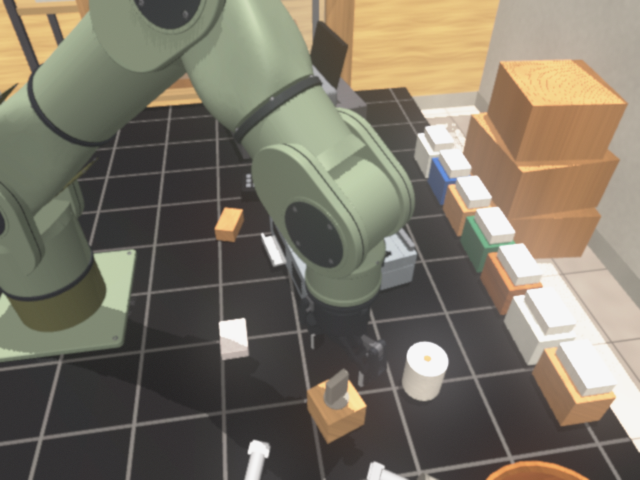

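View pics/top6.png

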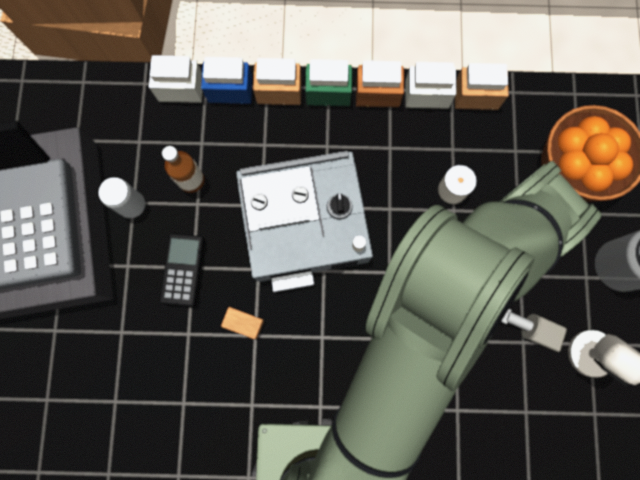

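The two big look-alike keys have toppled and lie clear of the stand, at side (258,455) and (390,472). They had been balanced on their blades, and my gripper never came near them. The job key is still upright at side (337,378), so I descend on it.

```bash
python3 -m pendant '[[[-1,-4,-5,0,0,0,0],[-1,0,0,-20,0,0,0],[-1,0,0,-20,0,0,0],[-1,0,0,-17,0,0,0],[-1,0,0,-2,0,0,0]]]'
python3 - <<'E'
from h import *
s=cap("side");crop(s,(235,330,395,460),5,"pics/s7.png");print(env.sense()["tcp_pos"])
E
```

```text
time_s: 8.6
tcp_pos: [0.5076, -0.3398, 0.0982]
ee_rot: [[0.014, 0.607, -0.795], [-0.002, -0.795, -0.607], [-1.0, 0.01, -0.01]]
wrist_force: [0.7, -0.1, 0.7]
gripper_width: 1.0
[ 0.50773199 -0.33995848  0.09862299]
```

View pics/s7.png

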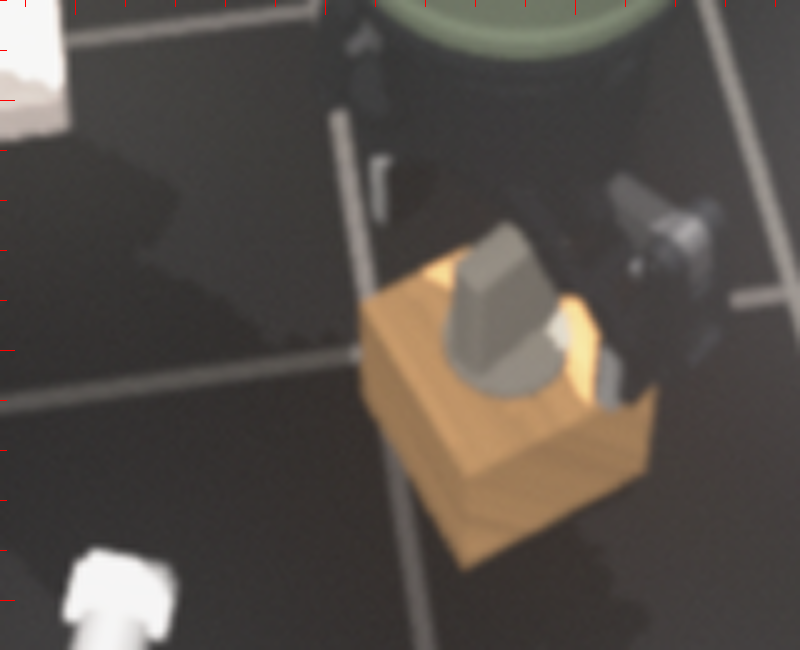

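```bash
python3 -m pendant '[[[-1,0,2,-3,0,0.014,0],[1,0,0,0,0,0,0],[1,0,0,0,0,0,0],[1,0,0,0,0,0,0],[1,0,0,0,0,0,0]]]' 60
python3 -m pendant '[[[1,0,0,0,0,0,0],[1,0,0,0,0,0,0],[1,0,0,20,0,0,0],[1,0,0,30,0,0,0],[1,0,0,30,0,0,0]]]'
```

```text
time_s: 9.28
tcp_pos: [0.5084, -0.3382, 0.0973]
ee_rot: [[0.001, 0.607, -0.795], [-0.004, -0.795, -0.607], [-1.0, 0.004, 0.001]]
wrist_force: [-1.7, 1.2, 8.5]
gripper_width: 0.155
time_s: 9.9
tcp_pos: [0.5073, -0.3375, 0.1772]
ee_rot: [[-0.002, 0.607, -0.795], [-0.002, -0.795, -0.607], [-1.0, -0.0, 0.003]]
wrist_force: [0.8, -0.2, -0.5]
gripper_width: 0.155
```

The key is held, with the opening matching its 14 mm handle. I carry it over to the right screw.

```bash
python3 -m pendant '[[[1,0,0,40,0,0,0],[1,0,20,35,0,0,0.08],[1,14,45,0,0,0,0.08],[1,14,45,0,0,0,0.08],[1,14,45,0,0,0,0.08]]]'
python3 -m pendant '[[[1,14,45,0,0,0,0.08],[1,14,45,0,0,0,0.08],[1,14,45,0,0,0,0.08],[1,14,45,0,0,0,0.08],[1,14,45,0,0,0,0.08]]]'
python3 - <<'E'
from h import *
t=cap("top");s=cap("side");q=env.sense();print(q["tcp_pos"])
cv2.imwrite("pics/side8.png",s["color"][:,:,::-1])
E
```

```text
time_s: 10.52
tcp_pos: [0.5487, -0.1818, 0.2564]
ee_rot: [[0.001, 0.828, -0.561], [-0.005, -0.561, -0.828], [-1.0, 0.004, 0.004]]
wrist_force: [1.4, -0.0, -1.7]
gripper_width: 0.155
time_s: 11.15
tcp_pos: [0.62, 0.051, 0.2563]
ee_rot: [[0.003, 0.983, -0.181], [-0.004, -0.181, -0.983], [-1.0, 0.003, 0.004]]
wrist_force: [0.8, -0.3, -1.3]
gripper_width: 0.158
[0.62028111 0.0551807  0.25560316]
```

View pics/side8.png

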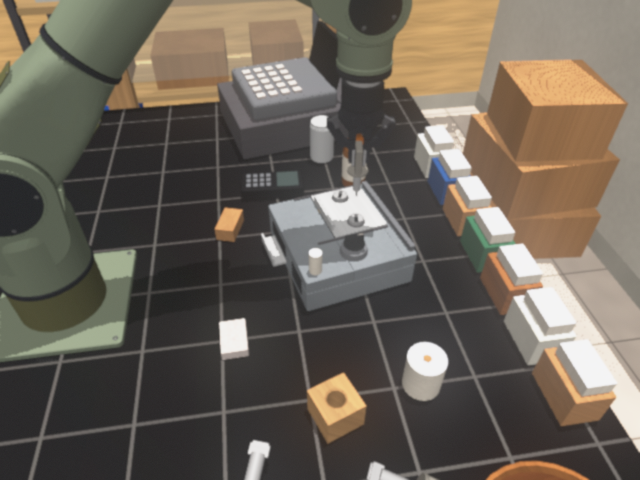

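Run:
```python
from h import *
t=cap("top");s=cap("side");q=env.sense();print(q["tcp_pos"],q["time_s"])
crop(s,(310,120,410,250),6,"pics/s9.png");crop(s,(290,360,390,450),6,"pics/s9h.png");crop(t,(430,215,530,295),6,"pics/t9h.png")
T=lambda x,y:(x/5+225,y/5+145)
print("tcp tip proj",proj(s,[q["tcp_pos"],np.array(q["tcp_pos"])-[0,0,.092]]))
# screw projected from top-derived estimates
print(proj(s,[[.6217,.0538,.1015],[.6035,.1412,.1015]]))
```

```text
[0.61968214 0.04983103 0.25604056] 11.35
tcp tip proj [[358.04558534 157.6098221 ]
 [355.59162421 195.63012644]]
[[354.61705206 217.66897997]
 [338.6173662  194.11854775]]
```

View pics/s9.png

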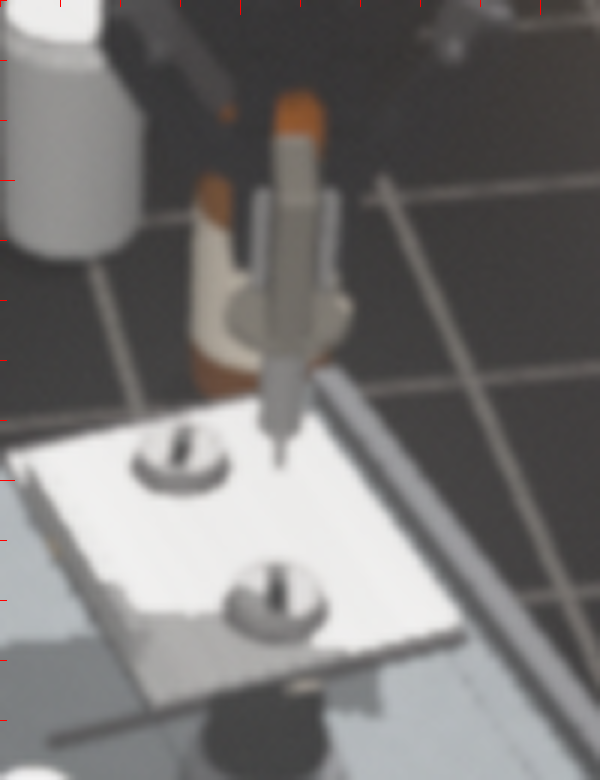

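View pics/s9h.png

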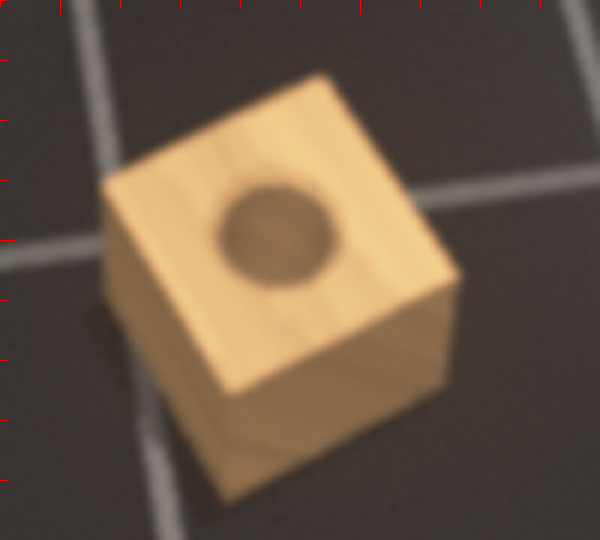

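View pics/t9h.png

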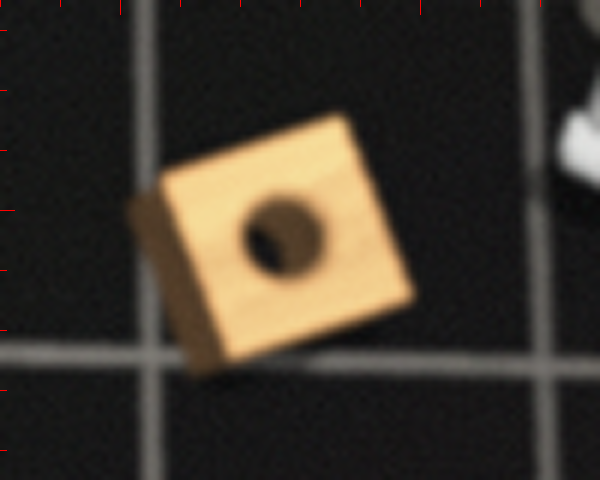

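```bash
python3 -m pendant '[[[1,1,3,-20,0,0,-0.02],[1,0,0,-20,0,0,0],[1,0,0,-9,0,0,0],[1,0,0,0,0,0,0],[1,0,0,0,0,0,0]]]'
python3 - <<'E'
from h import *
for i in range(4):
    t=cap("top");q=env.sense();print(np.round(q["tcp_pos"],4))
s=cap("side");crop(s,(310,140,410,240),7,"pics/s10.png")
R=np.array(q["ee_rot"]);print(R.round(3),np.degrees(np.arctan2(R[1,1],R[0,1])))
T=lambda x,y:(x/5+225,y/5+145)
print("hole",tri(t,(477.5,254.5),s,(336.3,399.3)),"R",tri(t,T(376,247),s,(356,218.7)),"L",tri(t,T(172,284),s,(181/6+310,452/6+120)))
print(plane(t,(477.5,254.5),.06),plane(s,(336.3,399.3),.06),plane(s,(356,218.7),.1015),plane(s,(181/6+310,452/6+120),.1015))
E
```

```text
time_s: 11.98
tcp_pos: [0.6206, 0.0478, 0.2073]
ee_rot: [[0.004, 0.978, -0.211], [-0.007, -0.211, -0.978], [-1.0, 0.005, 0.006]]
wrist_force: [0.5, 0.3, -2.2]
gripper_width: 0.161
[0.6206 0.0479 0.2073]
[0.6206 0.048  0.2072]
[0.6206 0.0482 0.2072]
[0.6205 0.0483 0.2071]
[[ 0.004  0.978 -0.21 ]
 [-0.007 -0.21  -0.978]
 [-1.     0.005  0.006]] -12.132432224894862
hole [ 0.50826862 -0.33817138  0.05581582] R [0.62375364 0.05399537 0.09771473] L [0.60560868 0.14164398 0.09685047]
[ 0.50701484 -0.33700805  0.06      ] [ 0.50835927 -0.34044433  0.06      ] [0.62389578 0.04995426 0.1015    ] [0.60610702 0.13618617 0.1015    ]
```

View pics/s10.png

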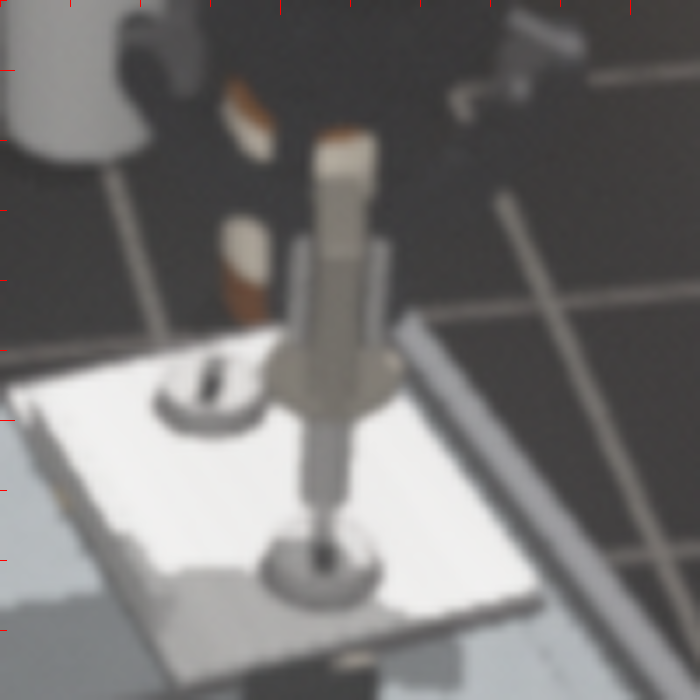

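```bash
python3 -m pendant '[[[1,1,4,-3,0,0.004,0],[1,0.5,1,-5,0,0,0],[1,0,0,-5,0,0,0],[1,0,0,-4,0,0,0],[1,0,0,0,0,0,0]]]'
python3 - <<'E'
from h import *
t=cap("top");s=cap("side");crop(s,(310,140,410,240),7,"pics/s11.png");q=env.sense();print(np.round(q["tcp_pos"],4),q["wrist_force"])
E
```

```text
time_s: 12.85
tcp_pos: [0.622, 0.0539, 0.1885]
ee_rot: [[-0.001, 0.978, -0.21], [-0.007, -0.21, -0.978], [-1.0, 0.0, 0.007]]
wrist_force: [0.0, -0.3, -1.0]
gripper_width: 0.155
[0.6221 0.0539 0.1889] [ 0.28396211  0.31079329 -2.46851841]
```

View pics/s11.png

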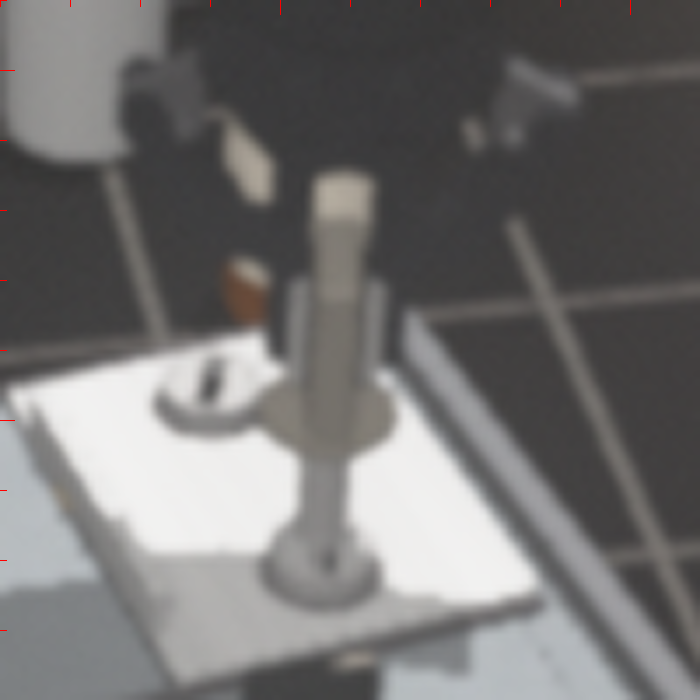

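```bash
python3 -m pendant '[[[1,0.5,0,-2,0,0,0],[1,0,0,-2,0,0,0],[1,0,0,-2,0,0,0],[1,0,0,0,0,0,0],[1,0,0,0,0,0,0]]]'
```

```text
time_s: 13.58
tcp_pos: [0.6231, 0.0537, 0.1848]
ee_rot: [[0.002, 0.978, -0.21], [-0.006, -0.21, -0.978], [-1.0, 0.003, 0.006]]
wrist_force: [0.7, 0.7, -1.1]
gripper_width: 0.158
```

The blade is in the slot. I turn clockwise.

```bash
python3 -m pendant '[[[1,0,0,0,0,0,-0.16],[1,0,0,0,0,0,-0.16],[1,0,0,0,0,0,-0.16],[1,0,0,0,0,0,-0.16],[1,0,0,0,0,0,-0.16]]]'
python3 - <<'E'
from h import *
s=cap("side");crop(s,(310,140,410,240),7,"pics/s12.png");q=env.sense();print(np.round(q["tcp_pos"],4),q["wrist_force"],q["wrist_torque"])
E
```

```text
time_s: 14.2
tcp_pos: [0.6226, 0.0541, 0.1847]
ee_rot: [[-0.004, 0.51, -0.86], [-0.004, -0.86, -0.51], [-1.0, 0.001, 0.006]]
wrist_force: [-2.3, 0.6, 1.9]
gripper_width: 0.155
[0.6225 0.0542 0.1847] [-2.46023536  0.99745116  4.34307855] [0.0789628  0.79480487 0.04314163]
```

View pics/s12.png

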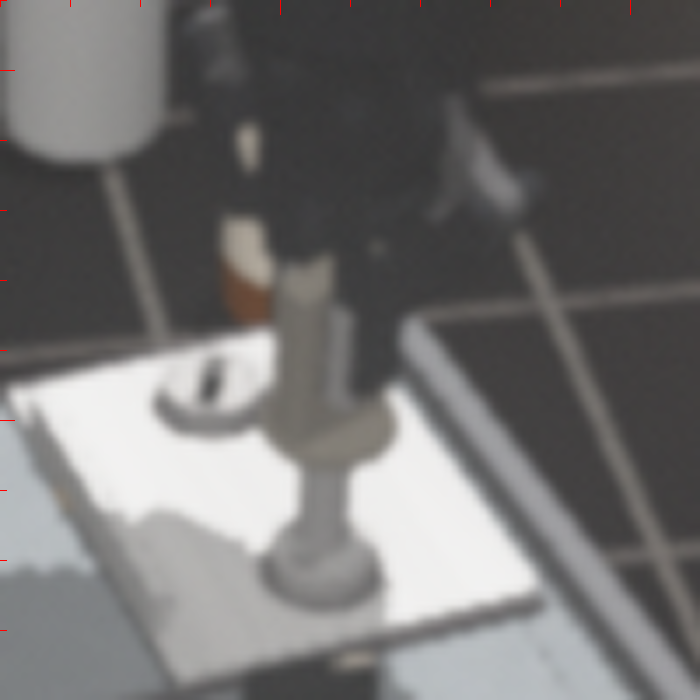

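```bash
python3 -m pendant '[[[1,0,0,0,0,0,-0.14],[1,0,0,0,0,0,-0.13],[1,0,0,0,0,0,-0.12],[1,0,0,0,0,0,-0.1],[1,0,0,0,0,0,-0.06]]]'
python3 - <<'E'
from h import *
s=cap("side");crop(s,(310,140,410,240),7,"pics/s13.png");q=env.sense();print(np.round(q["tcp_pos"],4),q["wrist_force"],q["wrist_torque"])
E
```

```text
time_s: 14.88
tcp_pos: [0.6221, 0.0549, 0.1847]
ee_rot: [[-0.007, -0.026, -1.0], [0.0, -1.0, 0.026], [-1.0, 0.0, 0.007]]
wrist_force: [-2.3, 0.4, 2.5]
gripper_width: 0.159
[0.6221 0.0549 0.1847] [-1.75736266  0.66908184  3.26301062] [0.17837621 0.4585891  0.08129205]
```

View pics/s13.png

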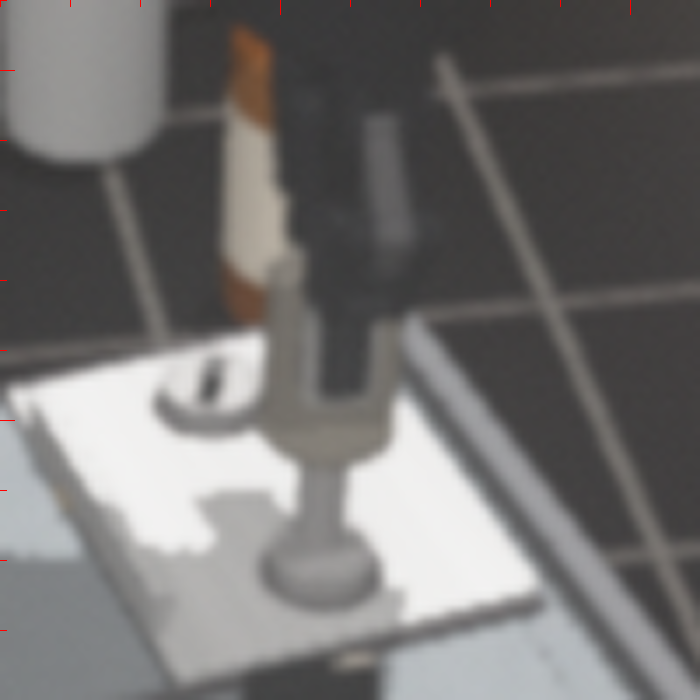

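```bash
python3 -m pendant '[[[1,0,0,0,0,0,-0.06],[1,0,0,0,0,0,-0.06],[1,0,0,0,0,0,-0.04],[1,0,0,0,0,0,-0.02],[1,0,0,0,0,0,0]]]'
python3 - <<'E'
from h import *
q=env.sense();print(q["wrist_force"],q["wrist_torque"])
E
```

```text
time_s: 15.55
tcp_pos: [0.6224, 0.0551, 0.1848]
ee_rot: [[-0.006, -0.198, -0.98], [0.001, -0.98, 0.198], [-1.0, 0.0, 0.006]]
wrist_force: [0.5, 0.5, 1.3]
gripper_width: 0.155
[0.48361454 0.5156098  1.32853236] [ 0.05653949 -0.16345484  0.77058117]
```

The torque has risen to 0.77 N m, so the screw is at its stop. I ease back, lift, and move toward the left screw.

```bash
python3 -m pendant '[[[1,0,0,0,0,0,0.14],[1,0,0,8,0,0,0],[1,0,0,20,0,0,0],[1,0,0,25,0,0,0],[1,0,20,5,0,0,0.16]]]'
python3 -m pendant '[[[1,-6,20,0,0,0,0.18],[1,-6,20,0,0,0,0.18],[1,-6,20,0,0,0,0.18],[1,0,7,0,0,0,0.18],[1,0,0,0,0,0,0.18]]]'
python3 - <<'E'
from h import *
s=cap("side");t=cap("top");crop(s,(290,110,400,240),6,"pics/s14.png");q=env.sense();print(np.round(q["tcp_pos"],4),q["wrist_force"],q["wrist_torque"])
E
```

```text
time_s: 16.18
tcp_pos: [0.6222, 0.0736, 0.2452]
ee_rot: [[-0.007, 0.093, -0.996], [-0.002, -0.996, -0.093], [-1.0, 0.002, 0.007]]
wrist_force: [0.5, -0.4, -1.4]
gripper_width: 0.157
time_s: 16.8
tcp_pos: [0.6034, 0.1435, 0.2477]
ee_rot: [[-0.001, 0.845, -0.535], [-0.006, -0.535, -0.845], [-1.0, 0.002, 0.005]]
wrist_force: [0.5, -0.8, -1.2]
gripper_width: 0.157
[0.6036 0.1429 0.2479] [ 0.26262249 -0.42878669 -1.14806001] [-0.00763708  0.03992764 -0.01771361]
```

View pics/s14.png

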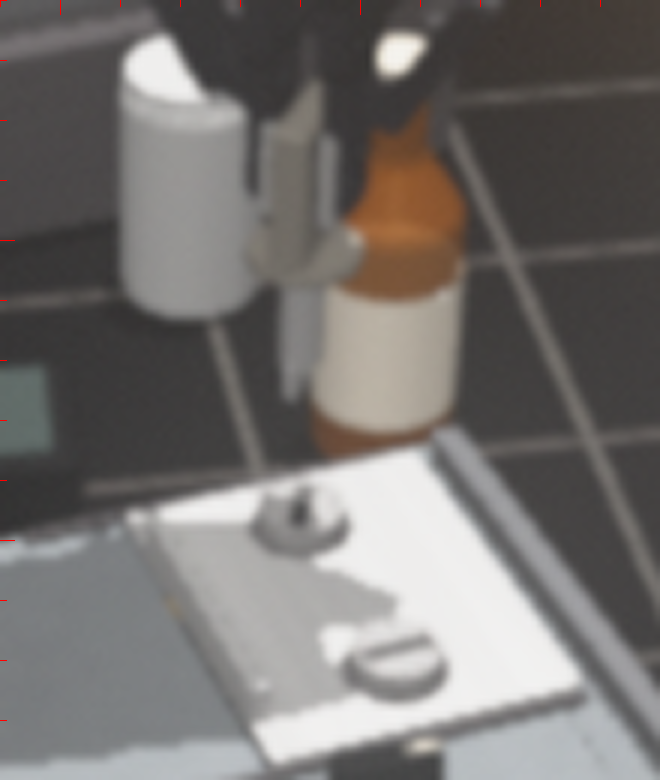

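The right screw's slot now lies along the changer's x. I rotate toward the left slot and look closely at how the key sits in the hand.

```bash
python3 -m pendant '[[[1,0,-1,-8,0,0,0.11],[1,0,-1,-9,0,0,0.11],[1,0,0,-10,0,0,0],[1,0,0,-8,0,0,0],[1,0,0,0,0,0,0]]]'
python3 - <<'E'
from h import *
s=cap("side");t=cap("top");crop(s,(310,120,375,205),9,"pics/s15.png");q=env.sense();print(np.round(q["tcp_pos"],4),q["wrist_force"])
R=np.array(q["ee_rot"]);print(np.degrees(np.arctan2(R[1,1],R[0,1])))
E
```

```text
time_s: 17.52
tcp_pos: [0.6036, 0.1396, 0.212]
ee_rot: [[-0.0, 0.931, -0.366], [-0.006, -0.366, -0.931], [-1.0, 0.002, 0.006]]
wrist_force: [-0.0, -0.4, -1.7]
gripper_width: 0.159
[0.6039 0.1397 0.2127] [ 0.73841353  0.37735234 -1.15584028]
-21.355589607074975
```

View pics/s15.png

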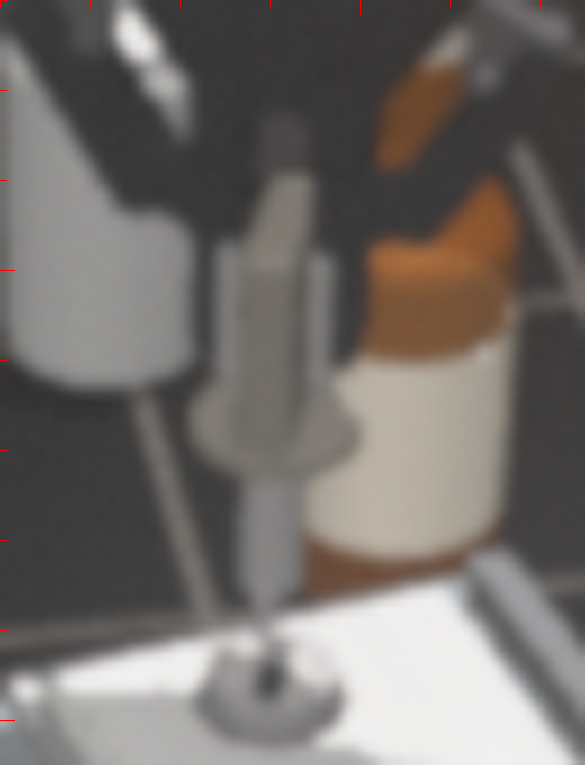

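```bash
python3 -m pendant '[[[1,0.5,2,-6,0,0.004,0.02],[1,0,0.5,-6,0,0,0],[1,0,0,-6,0,0,0],[1,0,0,-4,0,0,0],[1,0,0,0,0,0,0]]]'
python3 - <<'E'
from h import *
s=cap("side");t=cap("top");crop(s,(310,120,375,205),9,"pics/s16.png");q=env.sense();print(np.round(q["tcp_pos"],4),q["wrist_force"])
R=np.array(q["ee_rot"]);print(np.degrees(np.arctan2(R[1,1],R[0,1])))
E
```

```text
time_s: 18.25
tcp_pos: [0.6045, 0.1425, 0.1894]
ee_rot: [[-0.003, 0.938, -0.345], [-0.006, -0.345, -0.938], [-1.0, -0.001, 0.007]]
wrist_force: [0.0, -1.0, -0.7]
gripper_width: 0.151
[0.6046 0.1425 0.1898] [ 0.26087812  0.25300433 -1.76089993]
-20.205185926361864
```

View pics/s16.png

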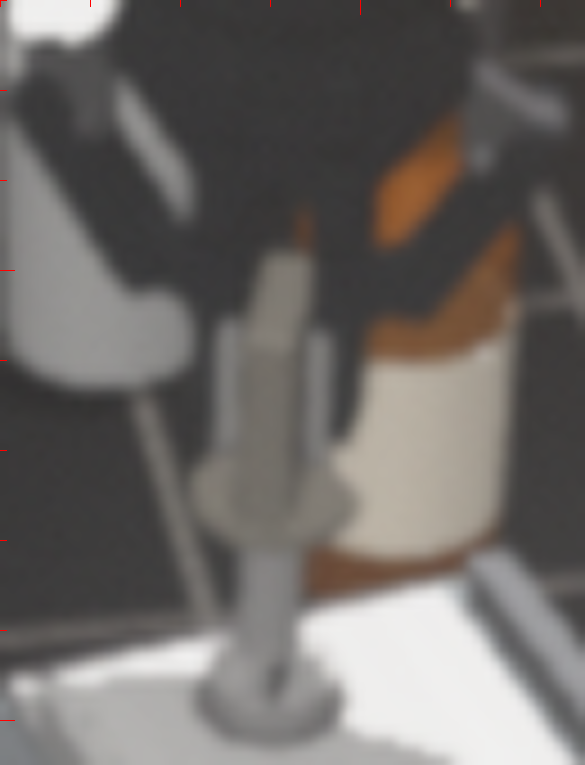

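```bash
python3 -m pendant '[[[1,0.3,-0.5,-2,0,0,0],[1,0,0,-2,0,0,0],[1,0,0,-2,0,0,0],[1,0,0,0,0,0,0],[1,0,0,0,0,0,-0.1]]]'
python3 -m pendant '[[[1,0,0,0,0,0,-0.16],[1,0,0,0,0,0,-0.16],[1,0,0,0,0,0,-0.16],[1,0,0,0,0,0,-0.16],[1,0,0,0,0,0,-0.16]]]'
python3 - <<'E'
from h import *
s=cap("side");t=cap("top");crop(s,(310,120,375,205),9,"pics/s17.png");q=env.sense();print(np.round(q["tcp_pos"],4),q["wrist_force"],q["wrist_torque"])
R=np.array(q["ee_rot"]);print(np.degrees(np.arctan2(R[1,1],R[0,1])))
E
```

```text
time_s: 18.98
tcp_pos: [0.6054, 0.1419, 0.1848]
ee_rot: [[-0.001, 0.898, -0.439], [-0.005, -0.439, -0.898], [-1.0, 0.001, 0.005]]
wrist_force: [-0.1, -0.0, -1.7]
gripper_width: 0.156
time_s: 19.6
tcp_pos: [0.6046, 0.1426, 0.1848]
ee_rot: [[-0.005, 0.287, -0.958], [-0.0, -0.958, -0.287], [-1.0, -0.001, 0.005]]
wrist_force: [-1.7, 0.1, -0.0]
gripper_width: 0.155
[0.6046 0.1427 0.1847] [-2.41613162  0.55591886  2.26054608] [ 0.30641753  0.56699479 -0.00640886]
-73.13366033205423
```

View pics/s17.png

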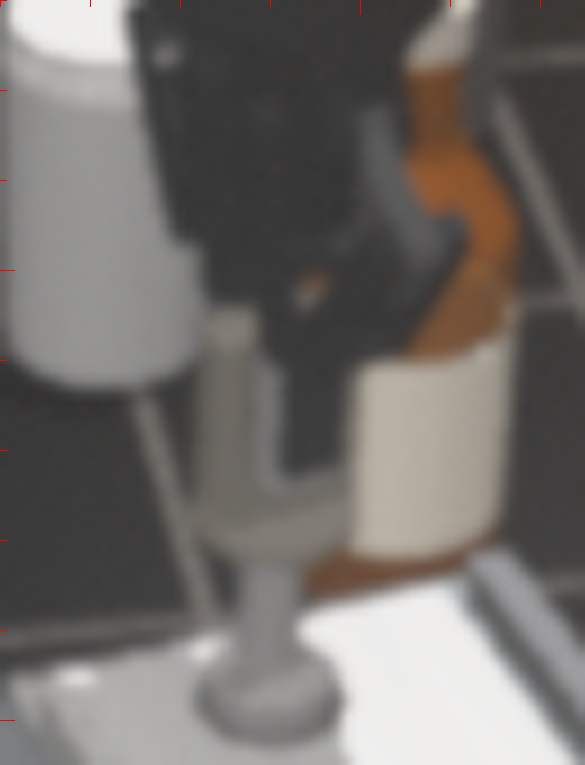

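Similar behaviour to the right screw. I continue to the stop.

```bash
python3 -m pendant '[[[1,0,0,0,0,0,-0.13],[1,0,0,0,0,0,-0.12],[1,0,0,0,0,0,-0.1],[1,0,0,0,0,0,-0.08],[1,0,0,0,0,0,-0.06]]]'
python3 - <<'E'
from h import *
q=env.sense();print(np.round(q["tcp_pos"],4),q["wrist_force"],q["wrist_torque"])
E
```

```text
time_s: 20.32
tcp_pos: [0.6043, 0.1431, 0.1848]
ee_rot: [[-0.006, -0.185, -0.983], [0.002, -0.983, 0.185], [-1.0, -0.001, 0.006]]
wrist_force: [-1.4, -0.5, 1.0]
gripper_width: 0.156
[0.6043 0.1431 0.1848] [-1.35354018 -0.54351031  1.01754168] [-0.09426416  0.22535283  1.10311901]
```

The torque is 1.1 N m, so this screw is at its stop too. I ease back and lift to check.

```bash
python3 -m pendant '[[[1,0,0,0,0,0,0.16],[1,0,0,8,0,0,0],[1,0,0,25,0,0,0],[1,0,0,35,0,0,0],[1,-5,-30,5,0,0,0.05]]]'
python3 -m pendant '[[[1,-10,-48,0,0,0,0.05],[1,-10,-48,0,0,0,0.05],[1,-10,-48,0,0,0,0.05],[1,-10,-48,0,0,0,0.05],[1,-10,-48,0,0,0,0.05]]]'
python3 - <<'E'
from h import *
s=cap("side");t=cap("top");crop(t,(225,145,385,295),5,"pics/t18.png");crop(s,(290,150,400,240),6,"pics/s18.png")
E
```

```text
time_s: 20.95
tcp_pos: [0.5993, 0.1141, 0.2606]
ee_rot: [[-0.006, 0.033, -0.999], [0.001, -0.999, -0.033], [-1.0, -0.001, 0.006]]
wrist_force: [0.0, -0.7, -2.7]
gripper_width: 0.156
time_s: 21.58
tcp_pos: [0.5476, -0.1319, 0.2636]
ee_rot: [[-0.003, 0.283, -0.959], [-0.0, -0.959, -0.283], [-1.0, -0.001, 0.003]]
wrist_force: [0.5, 0.2, -1.2]
gripper_width: 0.155
```

View pics/t18.png

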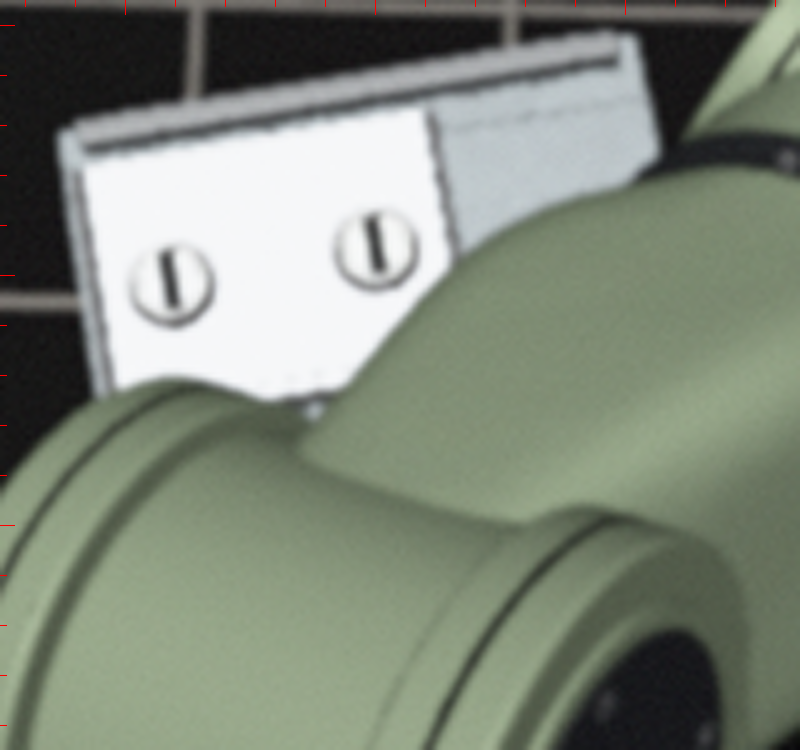

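View pics/s18.png

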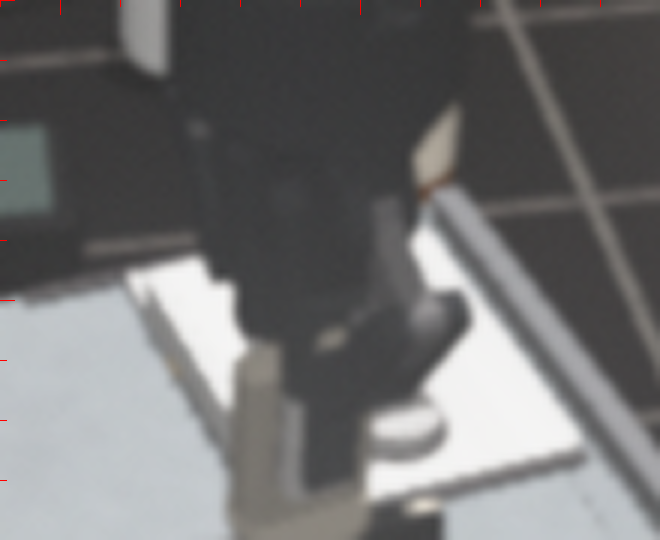

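Both slots at (172,282) and (376,246) in the crop now run along the changer's x, and the cover is still shut. Next the key goes to its stand.

```bash
python3 -m pendant '[[[1,-9,-45,0,0,0,0.1],[1,-9,-45,0,0,0,0.1],[1,-9,-45,0,0,0,0.1],[1,-9,-45,-10,0,0,0.1],[1,-2,-18,-20,0,0,0]]]'
python3 -m pendant '[[[1,0,0,-25,0,0,0],[1,0,0,-15,0,0,0],[1,0,0,0,0,0,0],[1,0,0,0,0,0,0],[1,0,0,0,0,0,0]]]'
python3 - <<'E'
from h import *
s=cap("side");t=cap("top");crop(s,(280,300,400,440),5,"pics/s19.png");q=env.sense();print(np.round(q["tcp_pos"],4),np.round(q["ee_rot"],3))
print(proj(s,[np.array(q["tcp_pos"])-[0,0,.092]]),proj(s,[[.5075,-.338,.06]]))
E
```

```text
time_s: 22.3
tcp_pos: [0.5074, -0.3393, 0.2366]
ee_rot: [[0.002, 0.634, -0.774], [-0.005, -0.774, -0.634], [-1.0, 0.005, 0.002]]
wrist_force: [-0.7, 0.6, -1.9]
gripper_width: 0.153
time_s: 22.92
tcp_pos: [0.5073, -0.3406, 0.1971]
ee_rot: [[0.002, 0.629, -0.777], [-0.006, -0.777, -0.629], [-1.0, 0.007, 0.002]]
wrist_force: [0.3, 0.2, -1.7]
gripper_width: 0.159
[ 0.5073 -0.3407  0.197 ] [[ 0.002  0.629 -0.777]
 [-0.006 -0.777 -0.629]
 [-1.     0.006  0.002]]
[[336.38331879 384.41428115]] [[335.4975278  398.02227921]]
```

View pics/s19.png

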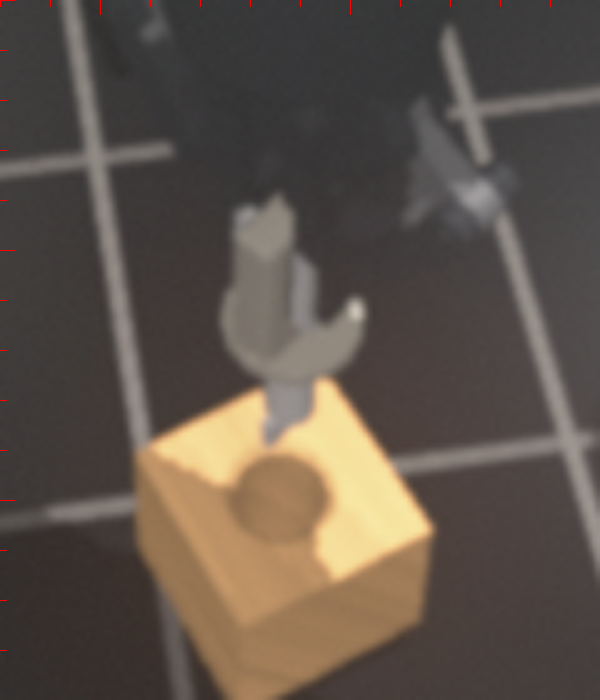

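```bash
python3 -m pendant '[[[1,0.5,3,-20,0,0,0],[1,0,0,-22,0,0,0],[1,0,0,-22,0,0,0],[1,0,0,-18,0,0,0],[1,0,0,-6,0,0,0]]]'
python3 - <<'E'
from h import *
s=cap("side");crop(s,(280,300,400,440),5,"pics/s20.png");q=env.sense();print(np.round(q["tcp_pos"],4),q["wrist_force"])
E
```

```text
time_s: 23.65
tcp_pos: [0.5088, -0.3377, 0.1087]
ee_rot: [[0.006, 0.629, -0.777], [-0.008, -0.777, -0.629], [-1.0, 0.01, 0.001]]
wrist_force: [0.2, 1.2, -1.2]
gripper_width: 0.157
[ 0.5087 -0.3377  0.1084] [-0.45043187 -0.31597707 -2.58232838]
```

View pics/s20.png

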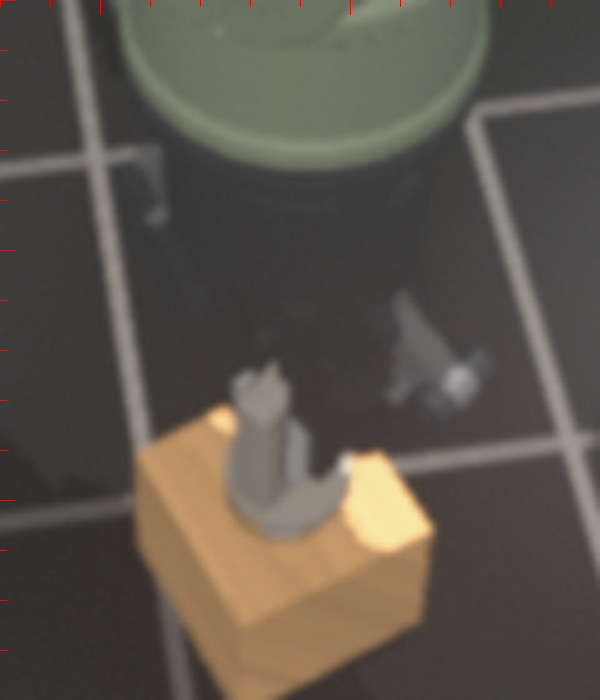

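Well centred and in the hole. I lower until it touches.

```bash
python3 -m pendant '[[[1,0,0,-5,0.004,0.006,0],[1,0,0,-3,0,0,0],[1,0,0,-2,0,0,0],[1,0,0,-1,0,0,0],[1,0,0,0,0,0,0]]]'
```

```text
time_s: 24.32
tcp_pos: [0.5095, -0.3382, 0.0986]
ee_rot: [[0.001, 0.629, -0.777], [-0.005, -0.777, -0.629], [-1.0, 0.005, 0.002]]
wrist_force: [1.1, -0.4, -0.3]
gripper_width: 0.157
```

```bash
python3 -m pendant '[[[1,-0.5,0,-1,0,0,0],[1,0,0,-1,0,0,0],[1,0,0,-1,0,0,0],[1,0,0,0,0,0,0],[1,0,0,0,0,0,0]]]'
python3 -m pendant '[[[0.3,0,0,0,0,0,0],[0,0,0,0,0,0,0],[-0.3,0,0,0,0,0,0],[-0.3,0,0,0,0,0,0],[-0.3,0,0,0,0,0,0]]]'
python3 - <<'E'
from h import *
s=cap("side");crop(s,(280,300,400,440),5,"pics/s21.png");q=env.sense();print(np.round(q["tcp_pos"],4),q["wrist_force"])
E
```

```text
time_s: 24.95
tcp_pos: [0.509, -0.3384, 0.0975]
ee_rot: [[0.003, 0.629, -0.777], [-0.006, -0.777, -0.629], [-1.0, 0.006, 0.002]]
wrist_force: [0.2, -0.4, -1.9]
gripper_width: 0.156
time_s: 25.58
tcp_pos: [0.5091, -0.3385, 0.0974]
ee_rot: [[0.003, 0.629, -0.777], [-0.006, -0.777, -0.629], [-1.0, 0.006, 0.002]]
wrist_force: [-0.1, 0.3, 0.3]
gripper_width: 0.65
[ 0.509  -0.3385  0.0973] [-0.05976908  0.22773449 -0.28237798]
```

View pics/s21.png

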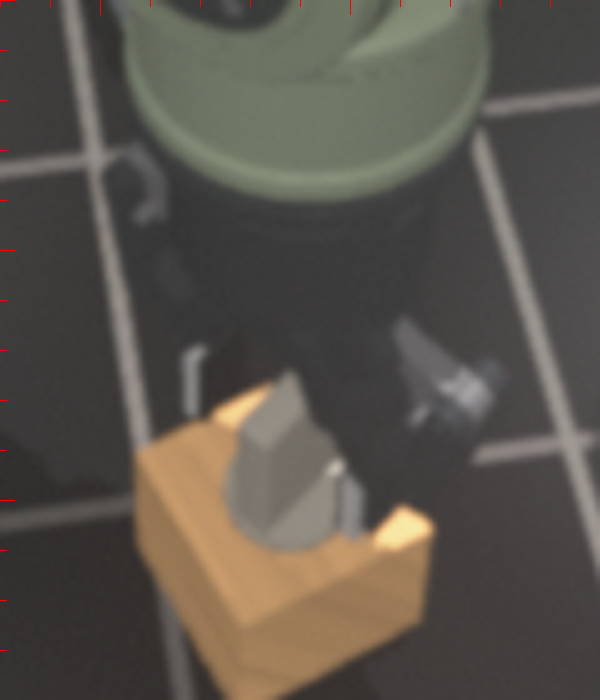

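The key is standing in its stand. I lift clear and look at it and the knob.

```bash
python3 -m pendant '[[[-0.3,0,0,20,0,0,0],[-0.3,0,0,40,0,0,0],[-0.3,0,0,50,0,0,0],[-0.3,0,0,50,0,0,0],[-0.3,-20,0,20,0,0,0]]]'
python3 - <<'E'
from h import *
s=cap("side");t=cap("top");crop(s,(290,350,390,440),6,"pics/s22.png");crop(t,(310,170,370,240),10,"pics/t22.png");crop(s,(325,215,385,275),10,"pics/s22k.png")
E
```

```text
time_s: 26.25
tcp_pos: [0.4882, -0.3375, 0.2811]
ee_rot: [[-0.0, 0.63, -0.777], [-0.004, -0.777, -0.63], [-1.0, 0.003, 0.003]]
wrist_force: [0.1, 0.2, -0.7]
gripper_width: 0.654
```

View pics/s22.png

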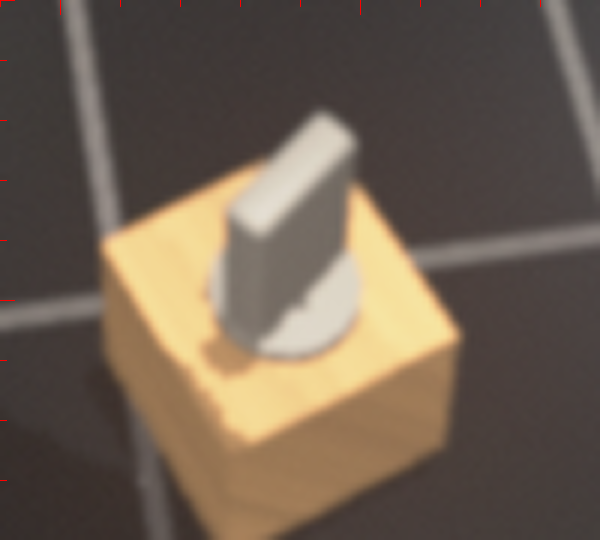

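View pics/t22.png

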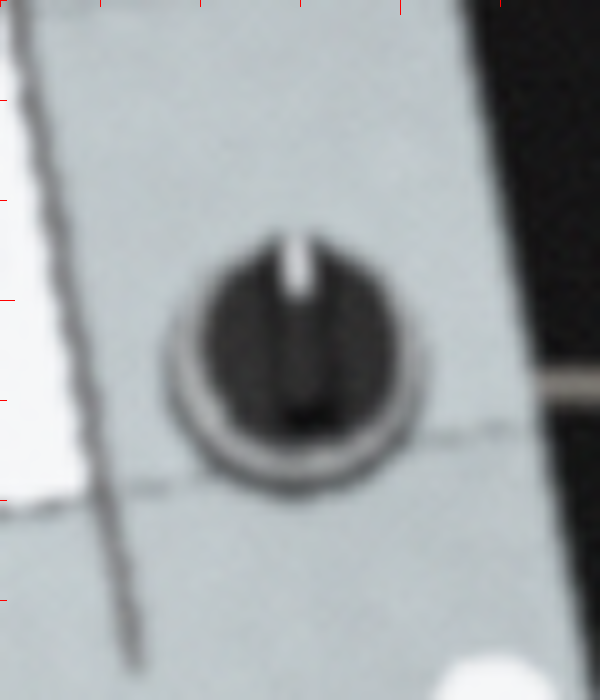

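View pics/s22k.png

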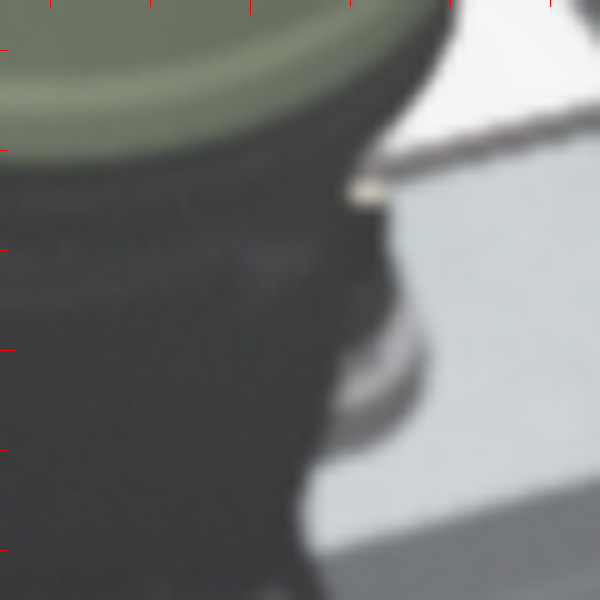

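The key is upright and seated, its collar flat on the block around (287,300) in the crop. The knob's bar runs from (297,240) to (303,425) in the top crop. I go above it.

```bash
python3 - <<'E'
from h import *
t=cap("top")
X=lambda x,y:(x/10+310,y/10+170)
a=plane(t,X(303,425),.118);b=plane(t,X(296,238),.118);d=b-a;print(a,b,np.linalg.norm(d),np.degrees(np.arctan2(d[1],d[0])))
print(plane(t,X(301,338),.11),plane(t,X(295,359),.1))
E
python3 -m pendant '[[[-0.3,10,50,0,0,0,0.18],[-0.3,12,52,0,0,0,0.18],[-0.3,12,52,0,0,0,0.18],[-0.3,14,50,0,0,0,0.18],[-0.3,14,40,0,0,0,0.18]]]'
python3 -m pendant '[[[-0.3,14,30,0,0,0,0.18],[-0.3,14,20,0,0,0,0.18],[-0.3,14,10,0,0,0,0.18],[-0.3,5,0,0,0,0,0.18],[-0.3,0,0,0,0,0,0.18]]]'
```

```text
[ 0.57969879 -0.03316629  0.118     ] [ 0.62053838 -0.0308346   0.118     ] 0.04090610095261439 3.267690714302935
[ 0.60072415 -0.03252402  0.11      ] [ 0.59863738 -0.03154474  0.1       ]
time_s: 27.02
tcp_pos: [0.5508, -0.0864, 0.2736]
ee_rot: [[-0.004, 0.999, 0.033], [-0.003, 0.033, -0.999], [-1.0, -0.004, 0.003]]
wrist_force: [0.6, -1.0, 0.4]
gripper_width: 0.652
time_s: 27.65
tcp_pos: [0.6005, -0.0168, 0.2666]
ee_rot: [[-0.009, 0.565, 0.825], [-0.003, 0.825, -0.565], [-1.0, -0.007, -0.006]]
wrist_force: [0.2, -0.0, -0.2]
gripper_width: 0.653
```

```bash
python3 -m pendant '[[[0.2,0,-8,-10,0,-0.008,0.17],[0.2,0,-7,-15,0,0,0.17],[0.2,0,0,-15,0,0,0.17],[0.2,0,0,-15,0,0,0.16],[0.2,0,0,0,0,0,0]]]'
python3 - <<'E'
from h import *
s=cap("side");t=cap("top");crop(s,(315,185,395,270),8,"pics/s23.png");q=env.sense();print(np.round(q["tcp_pos"],4),np.round(q["ee_rot"],3))
R=np.array(q["ee_rot"]);print(np.degrees(np.arctan2(R[1,1],R[0,1])))
print(proj(s,[q["tcp_pos"]]),[ (z,proj(s,[[.6,-.032,z]]).round(1)) for z in (.09,.1,.11,.12,.13)])
E
```

```text
time_s: 28.28
tcp_pos: [0.6006, -0.0292, 0.2034]
ee_rot: [[-0.007, -0.093, 0.996], [0.002, 0.996, 0.093], [-1.0, 0.002, -0.007]]
wrist_force: [0.2, -1.1, -0.6]
gripper_width: 0.399
[ 0.6011 -0.0291  0.2049] [[-0.005 -0.09   0.996]
 [ 0.001  0.996  0.09 ]
 [-1.     0.002 -0.005]]
95.16606879049579
[[355.99191685 204.50540864]] [(0.09, array([[352.8, 249.8]])), (0.1, array([[353.1, 246.2]])), (0.11, array([[353.3, 242.6]])), (0.12, array([[353.5, 238.9]])), (0.13, array([[353.8, 235.2]]))]
```

View pics/s23.png

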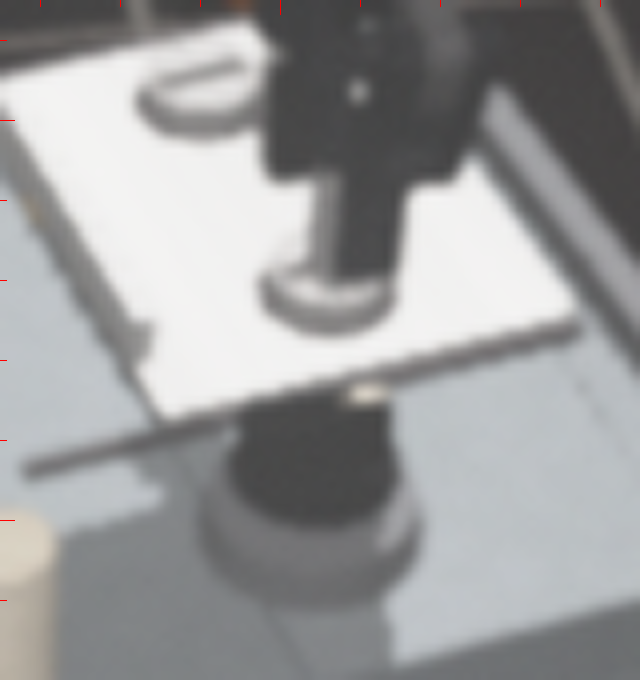

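```bash
python3 -m pendant '[[[0.2,-1,-3,-20,0,-0.005,-0.01],[0.2,0,0,-18,0,0,0],[0.2,0,0,-14,0,0,0],[0.2,0,0,-6,0,0,0],[0.2,0,0,0,0,0,0]]]'
python3 - <<'E'
from h import *
s=cap("side");crop(s,(315,185,395,270),8,"pics/s24.png");q=env.sense();print(np.round(q["tcp_pos"],4),q["wrist_force"])
E
```

```text
time_s: 29.0
tcp_pos: [0.6016, -0.0312, 0.1473]
ee_rot: [[0.004, -0.068, 0.998], [0.001, 0.998, 0.068], [-1.0, 0.001, 0.004]]
wrist_force: [-0.2, -0.4, -0.3]
gripper_width: 0.403
[ 0.6017 -0.0312  0.1476] [ 0.78321866  0.13748843 -0.60619982]
```

View pics/s24.png

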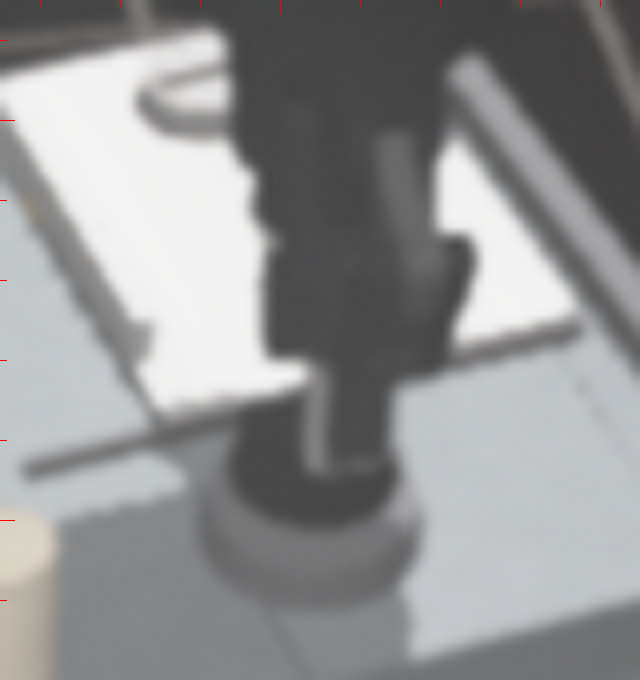

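```bash
python3 -m pendant '[[[0.2,-1,-1,-5,0,0.004,0],[0.2,0,0,-4,0,0,0],[1,0,0,0,0,0,0],[1,0,0,0,0,0,0],[1,0,0,0,0,0,0]]]' 30
python3 - <<'E'
from h import *
s=cap("side");crop(s,(315,185,395,270),8,"pics/s25.png");q=env.sense();print(np.round(q["tcp_pos"],4),q["wrist_force"],q["wrist_torque"])
E
```

```text
time_s: 29.68
tcp_pos: [0.6011, -0.0313, 0.1392]
ee_rot: [[0.002, -0.068, 0.998], [0.003, 0.998, 0.068], [-1.0, 0.003, 0.002]]
wrist_force: [-0.4, 0.1, -0.4]
gripper_width: 0.131
[ 0.6011 -0.0314  0.1391] [-1.03466792  2.78440399  2.09787182] [0.40007533 0.14066129 0.0705404 ]
```

View pics/s25.png

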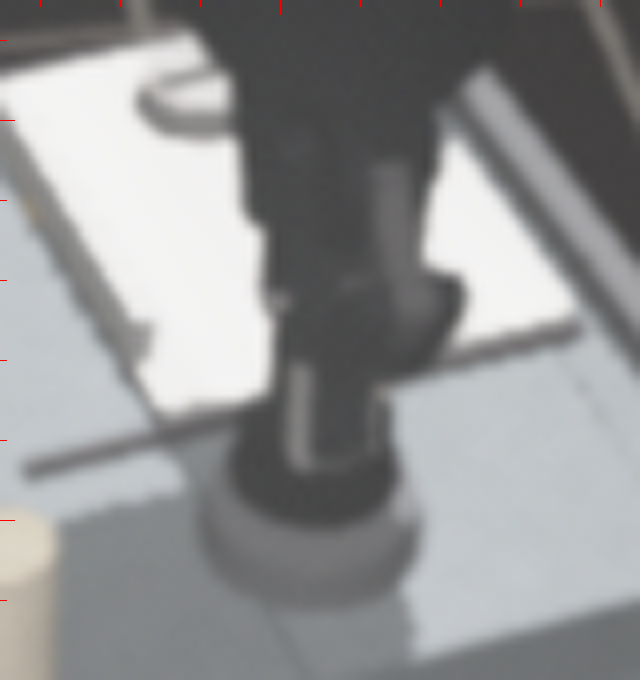

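The bar is gripped. I press down.

```bash
python3 -m pendant '[[[1,0,0,-3,0,0,0],[1,0,0,-3,0,0,0],[1,0,0,-3,0,0,0],[1,0,0,-2,0,0,0],[1,0,0,0,0,0,0]]]'
python3 - <<'E'
from h import *
s=cap("side");crop(s,(315,185,395,270),8,"pics/s26.png");q=env.sense();print(np.round(q["tcp_pos"],4),q["wrist_force"],q["wrist_torque"])
E
```

```text
time_s: 30.35
tcp_pos: [0.6019, -0.031, 0.1316]
ee_rot: [[0.006, -0.068, 0.998], [0.003, 0.998, 0.068], [-1.0, 0.002, 0.006]]
wrist_force: [-5.0, 1.4, 6.4]
gripper_width: 0.124
[ 0.6019 -0.031   0.1315] [-3.95491952  1.69182928  7.68317322] [ 0.57172355  1.0750357  -0.01656252]
```

View pics/s26.png

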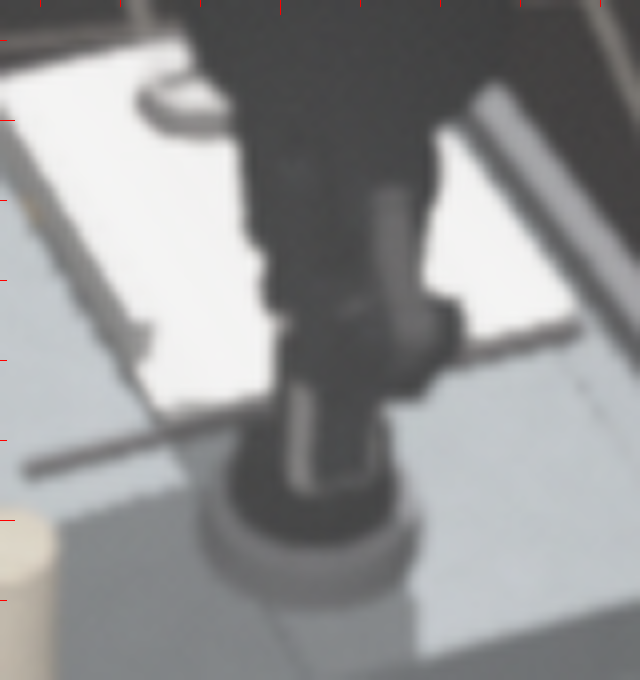

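The skirt's edge moved from 527 to 547 in the crop, which is about 7 mm, at 7 N, so the knob is down. I hold it down and turn it clockwise.

```bash
python3 -m pendant '[[[1,-0.5,0,-2,0,0,0],[1,0,0,-1,0,0,-0.15],[1,0,0,-1,0,0,-0.15],[1,0,0,-1,0,0,-0.15],[1,0,0,-1,0,0,-0.15]]]'
python3 -m pendant '[[[1,0,0,-1,0,0,-0.15],[1,0,0,-1,0,0,-0.15],[1,0,0,-1,0,0,-0.15],[1,0,0,-1,0,0,-0.12],[1,0,0,-1,0,0,-0.08]]]'
python3 - <<'E'
from h import *
s=cap("side");crop(s,(315,185,395,270),8,"pics/s27.png");q=env.sense();print(np.round(q["tcp_pos"],4),q["wrist_force"],q["wrist_torque"])
R=np.array(q["ee_rot"]);print(np.degrees(np.arctan2(R[1,1],R[0,1])))
E
```

```text
time_s: 31.02
tcp_pos: [0.6018, -0.0316, 0.1312]
ee_rot: [[0.01, 0.524, 0.852], [-0.004, 0.852, -0.524], [-1.0, 0.002, 0.011]]
wrist_force: [-9.3, 1.6, 24.0]
gripper_width: 0.126
time_s: 31.65
tcp_pos: [0.6019, -0.0328, 0.1313]
ee_rot: [[0.009, 0.94, 0.341], [-0.012, 0.341, -0.94], [-1.0, 0.004, 0.014]]
wrist_force: [-5.4, -2.7, 21.4]
gripper_width: 0.121
[ 0.6019 -0.0328  0.1313] [-4.57638135 -2.86880385 23.8213441 ] [-0.68210023  1.0624281   1.25465178]
19.718257114911392
```

View pics/s27.png

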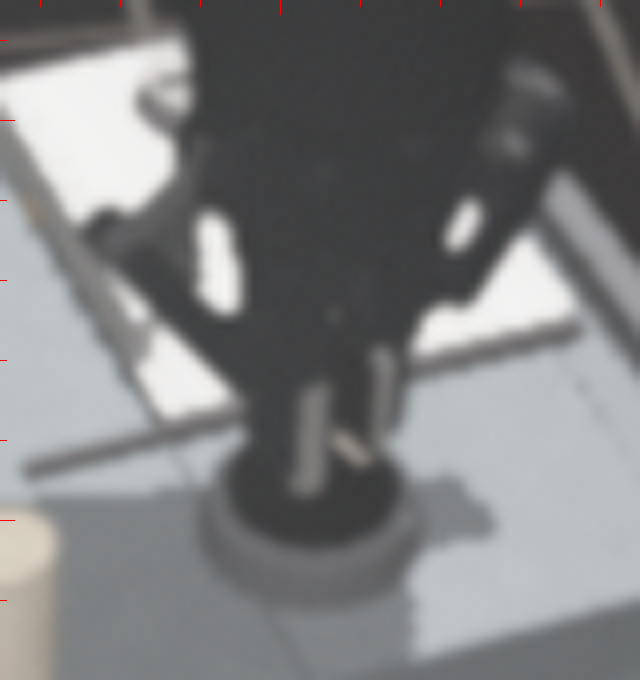

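The turning torque is 1.25 N m, so the knob is at its end stop. I let it rise, open the gripper and lift.

```bash
python3 -m pendant '[[[1,0,0,3,0,0,0.05],[1,0,0,3,0,0,0.04],[0.3,0,0,2,0,0,0],[0.2,0,0,0,0,0,0],[0.2,0,0,0,0,0,0]]]'
python3 -m pendant '[[[0.2,0,0,5,0,0,0],[0.2,0,0,20,0,0,0],[0.2,0,0,40,0,0,0],[0.2,0,0,50,0,0,0],[0.2,-30,0,30,0,0,0]]]'
python3 -m pendant '[[[0.2,-50,0,0,0,0,0],[0.2,-50,0,0,0,0,0],[0.2,-40,0,0,0,0,0],[0.2,0,0,0,0,0,0],[0.2,0,0,0,0,0,0]]]'
python3 - <<'E'
from h import *
s=cap("side");t=cap("top");crop(s,(265,165,425,285),5,"pics/s28.png");crop(t,(225,145,385,295),5,"pics/t28.png");cv2.imwrite("pics/side28.png",s["color"][:,:,::-1]);cv2.imwrite("pics/top28.png",t["color"][:,:,::-1])
E
```

```text
time_s: 32.33
tcp_pos: [0.6017, -0.0337, 0.1392]
ee_rot: [[0.009, 0.907, 0.422], [-0.013, 0.422, -0.907], [-1.0, 0.003, 0.016]]
wrist_force: [0.9, 0.3, -0.5]
gripper_width: 0.402
time_s: 32.95
tcp_pos: [0.5706, -0.0337, 0.2867]
ee_rot: [[0.005, 0.907, 0.421], [-0.013, 0.421, -0.907], [-1.0, -0.001, 0.014]]
wrist_force: [0.2, -0.5, 0.8]
gripper_width: 0.4
time_s: 33.58
tcp_pos: [0.4259, -0.0339, 0.2903]
ee_rot: [[0.012, 0.908, 0.419], [-0.013, 0.42, -0.908], [-1.0, 0.005, 0.017]]
wrist_force: [0.3, -0.3, 0.0]
gripper_width: 0.398
```

View pics/s28.png

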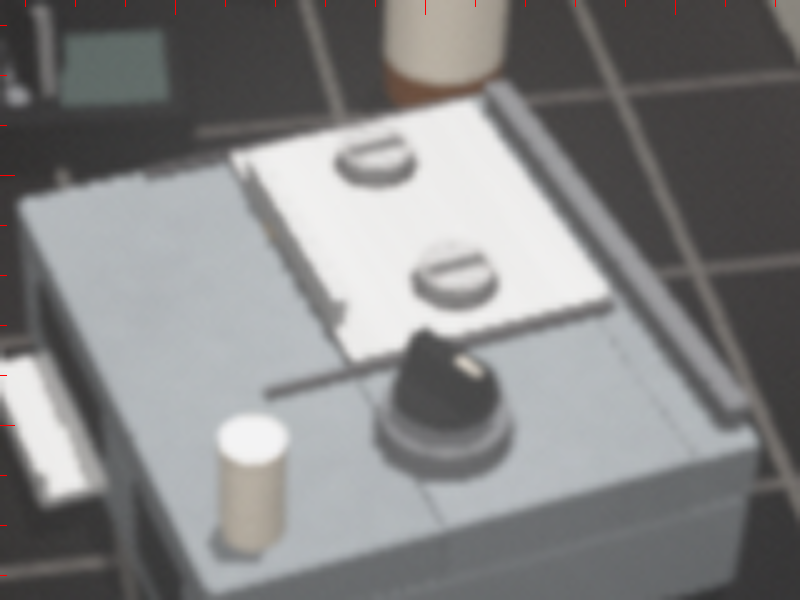

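View pics/t28.png

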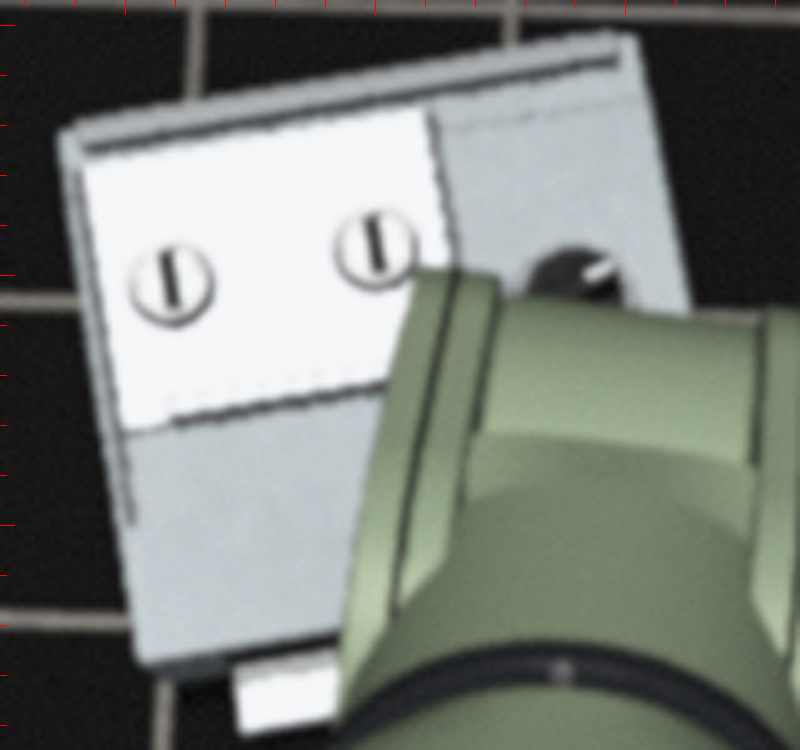

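View pics/side28.png

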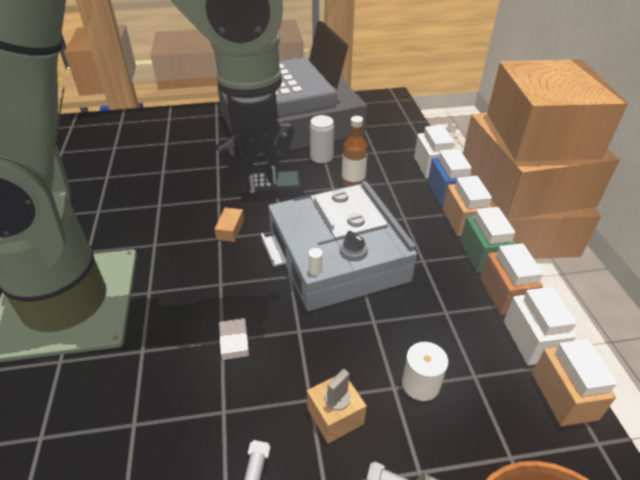

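View pics/top28.png

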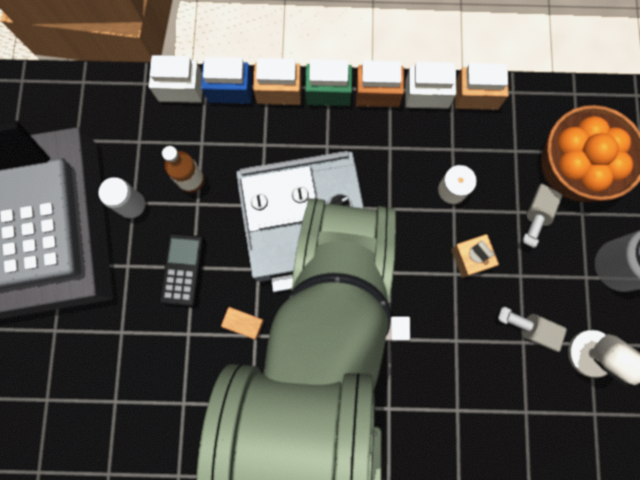

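Run:
```python
from h import *
s=cap("side");t=cap("top")
S=lambda x,y:(x/5+265,y/5+165)
T=lambda x,y:(x/5+225,y/5+145)
for c,f,p,q in ((s,S,(457,358),(483,377)),(t,T,(586,280),(612,266))):
    a=plane(c,f(*p),.132);b=plane(c,f(*q),.132);d=b-a;y=np.degrees(np.arctan2(d[1],d[0]));print(y,"turn rad",np.radians(11.6-y))
q=env.sense();print(q["wrist_force"],q["time_s"])
print("key top",tri(t,(484.8,250),s,(337.4,378)))
crop(t,(450,225,510,285),9,"pics/t29.png")
```

```text
-58.485485105021 turn rad 1.2232224729400603
-59.546297787891014 turn rad 1.2417371470030565
[-0.08279163  0.76784388  0.21141524] 33.775
key top [ 0.50824487 -0.33688266  0.11641045]
```

View pics/t29.png

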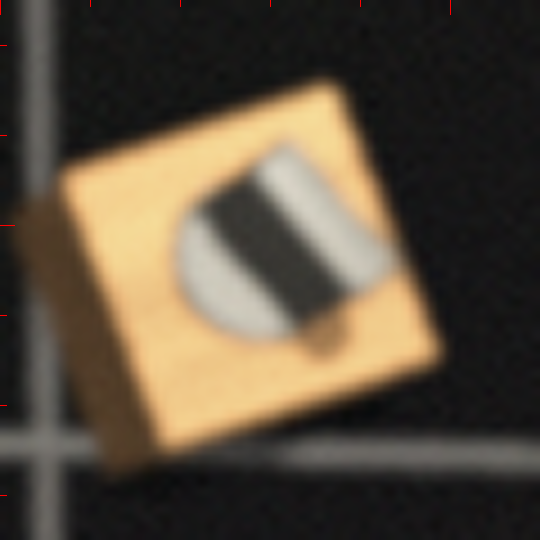

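```bash
python3 -c "
from station import env
print(env.finish_job())"
```

```text
the job is handed in; nothing more can be done
None
```

The job is done and handed in at about 34 s of the 72 s allowed; the hand-in reported no verdict.

- **Cover:** I pushed it shut until the force rose to 26 N at the stop. The last pictures show no gap at its rear edge.
- **Screws:** I turned both with the key until the torque rose at the stop, 0.77 N m on the right and 1.1 N m on the left. Both slots now lie along the changer's x.
- **Key:** It stands upright in its stand with the collar on the block. In the last top view it sits a few mm off the hole's centre, within the 13 mm allowed.
- **Reset knob:** I pressed it down about 7 mm, turned it clockwise to the end stop and released it. It measures about 1.22 to 1.24 rad from the two views, and it looks sprung up.

**Checks that disagreed:**
- Heights triangulated from the two cameras came out 2 to 4 mm low, so I set depths by touch and wrist force.
- The two large look-alike keys, which had been standing on their blades, fell over early in the run. The gripper was never at their height near them. They are not on the list of bystanders, and the listed bystanders I could see look where they were.

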